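Clamp a deep-well plate on the orbital shaker

TASK

Get the deep-well plate ready for shaking: push it back in its nest until it is fully home against the rear stop, swing the clamp strap round over the plate as far as it goes, then push the cam lever all the way down so that the rubber foot presses on the plate. Slide the plate, do not lift or tip it, and leave the other things on the bench where they are.

Things in the scene. Friction and masses are not known exactly. Their poses are not given: they have to be found in the camera images.
- shaker: Orbital shaker, fixed: white housing, grey front panel with display and black knob, under an aluminium platform 165 (x) x 268 (y) mm, its top 75 mm above the bench. Origin: underside centre, on the bench; x points from the front panel to the back, y to the left (side of the clamp post), z up. The plate is home when its origin is at x = 0, y = 0 in this frame.
- stop (a point): Middle of the front face of the steel rear stop (14 mm high, 118 mm wide), at x = +43 mm in the shaker's frame, 7 mm above the platform; axes as the shaker's. With two side guides 12 mm high, which leave about 2 mm play on either side of the plate, it forms a nest that is open to the front.
- plate: White deep-well plate with a grey sealing mat, loose, 0.11 to 0.22 kg, 86 (x) x 128 (y) x 44 (z) mm, in the nest but 12 to 24 mm too far forward. Origin: underside centre; axes like the shaker's (x to the back). Its upright front face is at x = -41 mm, from 6 to 44 mm up (the 6 mm skirt below stands 2 mm farther out). Its top is 119 mm above the bench.
- clamp_pivot (a point): Point on the upright axis of the clamp post, 140 mm above the bench, to the left of the plate (x = 0, y = +105 mm in the shaker's frame). The strap swivels round this axis and carries the cam lever with it. The lever's cross pin is on this axis, 157 mm above the bench.
- clamp_arm (a joint): Swivel angle of the strap round the post, rad: 0 = over the middle of the plate, at its stop (strap points to the shaker's -y); grows anticlockwise from above as it swings off towards the back (1.57: points to the shaker's +x), to 2.2 at most. Starts parked at 1.25 to 1.85. Friction: 1 to 1.5 N at the strap's end moves it, and it stays where it is left.
- strap_end (a point): Axis of the spindle at the strap's free end, half-way up the strap, 105 mm from the post axis. The strap is a steel bar 29 mm wide, rounded here to a boss of 14.5 mm radius; released it reaches from 129 to 145 mm above the bench (10 mm clear of the plate's top). The 8 mm spindle with 14 mm nuts stands 18 mm above it.
- foot: The sprung spindle at the strap's free end with its round black rubber foot, 23 mm across. Released, the foot is 3 mm clear of the plate's top. The cam drives strap and foot down 6 mm, which presses the foot on a plate under it with about 12 N. Origin: on the spindle axis, 1 mm below the foot's underside.
- cam_lever (a joint): Angle of the cam lever about its cross pin on the post, rad: 0 = released, sticking up 0.95 rad above level; 1.0 = fully down, just below level, where it stays by itself. It points away from the strap's free end: to the shaker's left (+y) once the strap is over the plate. 2 to 4 N at the tip pushes it down. Starts at 0 to 0.12. With the lever down the strap hangs too low to swing over the plate.
- lever_tip (a point): On the upper face of the black lever grip, 95 mm out from the cross pin, 9 mm above the line through the pin, 10 mm short of the end. The grip is 18 to 21 mm wide and 11 mm thick.
- beaker: Bystander: glass beaker, 52 mm wide, 67 mm high, to the right of the shaker. Origin: underside centre.
- timer: Bystander: small white lab timer lying flat, 62 x 62 x 16 mm, in front of the shaker. Origin: underside centre.
- tape_roll: Bystander: roll of label tape lying flat, 72 mm wide, 18 mm high, behind the shaker. Origin: underside centre.
- tweezers: Bystander: steel tweezers, 18 x 128 x 9 mm, lying in front of the shaker. Origin: underside centre.
- petri_4: Bystander: petri dish, 59 mm wide, 13 mm high, behind the shaker at the right. Origin: underside centre.
- marker_blue: Bystander: marker pen, 135 mm long, 14 mm high, lying to the left of the shaker below the lever. Origin: underside centre.
- reagent_2: Bystander: amber reagent bottle, 50 mm wide, 107 mm high, behind the shaker. Origin: underside centre.
There are look-alikes about, which are no part of the job. Leave any pink look-alike of the plate alone.

How it is judged:
On the way, in this order (a step that is already met when the one before it is completed fails the run):
1. the plate is home against the rear stop and the strap is over it at its stop, with the lever still up (x of plate in the frame of shaker above -0.003 m and value of joint clamp_arm below 0.1 rad and value of joint cam_lever below 0.4 rad), for 0.2 s.
2. the lever is down and the foot presses on the plate (value of joint cam_lever above 0.9 rad and contact force between foot and plate above 5 N), for 0.2 s.
At the end, for the whole second after the job is handed in: The plate lies flat and at rest within 3 mm of the rear stop, the strap is within 0.10 rad of its stop over the plate, the cam lever is pushed down beyond 0.90 rad, and the foot presses on the plate with more than 5 N (all of step 2 and x of plate in the frame of shaker above -0.003 m and value of joint clamp_arm below 0.1 rad and z of plate in the frame of shaker below 0.078 m and angle between plate's own z axis and vertical below 0.03 rad and linear speed of plate below 0.01 m/s); the robot touches nothing.
It fails at once if the plate is lifted (8 mm) or tipped (0.12 rad) (z of plate in the frame of shaker above 0.083 m or angle between plate's own z axis and vertical above 0.12 rad).
It fails at once if a bystander is moved by more than 20 mm (distance of any of beaker, timer, tape_roll, tweezers, petri_4, marker_blue, reagent_2 from where it was at the start of the episode above 0.02 m).
It also fails if it takes over 51 s, if anything falls off the work surface, if the arm or the gripper's body presses on something with over 40 N, if the wrist force passes 120 N, or if a joint passes its speed limit or range.

ROBOT

A 7-joint arm with a two-finger parallel gripper is mounted at the origin on a cart in front of the work surface, level with it; the furniture and walls round the work are solid. World frame = base frame: x ahead of the robot, y to its left, z up, the work surface at z = 0. Lengths are in m, angles in rad, forces in N, time in s.
With the tool pointing down it reaches from about 0.4 to 0.85 m from the base axis. Payload 4.5 kg.
Tool frame: the origin (TCP) lies midway between the tips of the shut fingers; the grasp point (between the pads) lies 19 mm behind it; z points along the fingers, y is the direction in which the jaws open and shut (so a half turn about z gives the same grasp; the last joint's range is limited). The gripper opens to 88 mm and grips with 3 to 60 N. Pads are 18 mm wide; open, the fingers measure 123 mm over their backs; the gripper's body (75 mm by 187 mm) begins 45 mm behind the grasp point.
Start: joints at [-1.099, 0.689, -0.195, 1.565, 0.157, 0.902, -0.215], TCP at [0.265, 0.566, 0.213] pointing down, gripper open.
Joint ranges: [-3.01, 3.01], [-0.46, 2.08], [-1.47, 1.51], [0.13, 2.56], [-1, 4.14], [0.04, 2.09], [-2.66, 2.66]. Speed limits (rad/s): [2.57, 2.57, 3.14, 3.14, 3.14, 3.14, 3.14].

INTERFACE

Orientations are given as a unit quaternion [x, y, z, w].
In Python, from plant import get_state, snapshot, finish_job, regions_of gives the robot as it stands.
- The arm moves only by the tool send_rows, never from a script. Its argument "series" is a list of rows, each an object of numbers: "grip": the opening, from 0 (shut) to 1 (fully open); "dx", "dy", "dz": the shift along the tool's x, y, z in mm; "turn": the turn about the tool's z in rad. A call has 1 to 20 rows; each row shifts and turns the commanded pose from where the row before left it, along the tool's axes as they then stand; what a row does not reach is not made up. A row lasts 1/10 s, in which the tool goes at most 50 mm and 8.59 degrees, less where a joint would pass 70% of its speed; a pose out of reach is approached as far as the arm can. A call is refused whole if a number of a shift passes 50 or a number of a turn 0.15, either way. A call with a gripper value outside its range is refused whole. The fingers move at their own pace and stop on an object; "force" is the grip in N (left out, the last holds). Time passes only in rows, so rows that do not move let the fingers close. It gives the time, the measured TCP pose, the force and the opening at its end, in the units of the state.
- get_state(): the state, without advancing time (a new reading comes with each control period).
- snapshot(name): name is "scene" or "top" or "wrist"; returns a dict with "img" (480x640x3 uint8, red, green, blue), "depth" (480x640 float32, m along the optical axis (not along the pixel's ray), 0 where there is no reading), "fov_y" (degrees; the focal length in pixels is half the picture's height over the tangent of half this angle, whatever the lens; pixels are square), "cx", "cy" (the principal point, pixels), "R" (3x3) and "t" (3): a world point X has camera coordinates R X + t. Camera axes: x right, y down, z forward; pixel columns grow to the right and rows downward; lengths in m; the calibration is good to about 2 mm. A picture is of the moment at which its call begins.
- finish_job(): hands the job in, once; it reports no verdict.
Trained networks look in a picture, given as the dict that the camera call returned (one of the last four; its "shot" number tells which), for a name from the list of things; names that differ only in an ending like _2 or _b are one class to them, and where a whole thing is asked for, a point or a joint stands for the part that bears it (a point fixed in the world has none). Each returns a list of dicts, best first, with "score" (0 to 1); they miss things now and then, are a little off and sometimes report something else, mostly with a low value. They report only what shows in the picture. A call takes as long as a camera call. They do not tell look-alikes from the thing itself.
- regions_of(picture, target): "pixels" (480x640 bool, what is visible of it) and "extent" ([left, top, right, bottom] in pixels, round what is visible of it).
The state is a dict: "clock": time; "q": joint angles; "qd": joint speeds; "joint_torque": joint torques, N m; "tool_pos": TCP position; "eef_rot": TCP orientation; "contact_force": force on the tool from outside, world axes, zero at the start; "moment": the same for the moment, N m; "opening": opening from 0.0 (shut) to 1.0 (fully open).
Only numpy, scipy, OpenCV 4.12 (cv2) and the standard library are available. Lean on these libraries where they do the work, as an engineer would, in place of code of your own. Each camera call takes 0.05 s, during which the arm holds its last target.

## Working session

There is one attempt and no reset: what is moved stays moved. The work goes in short steps, Python scripts to look and compute and a tool call to move; the robot and the scene stay as the last step left them, time stands still between calls to the robot, and variables do not carry over. Pictures are saved under pics/ and viewed, and the job is handed in when it is done.

Besides the shell and the picture viewer there is one more tool, called as name([rows], argument=value, ...), one row to a line, values as JSON. send_rows: Moves the arm, as the interface text tells. Its arguments: {"type":"object","properties":{"series":{"type":"array","items":{"type":"object","properties":{"grip":{"type":"number"},"dx":{"type":"number"},"dy":{"type":"number"},"dz":{"type":"number"},"turn":{"type":"number"}}}},"force":{"type":"number"}},"required":["series"]}

```bash
ls; mkdir -p pics
cat > h.py <<'E'
import numpy as np, cv2
from plant import get_state, snapshot, finish_job, regions_of
def save(s,n,box=None,scale=1):
    im=s["img"]
    if box: im=im[box[1]:box[3],box[0]:box[2]]
    im=cv2.resize(im,None,fx=scale,fy=scale,interpolation=cv2.INTER_CUBIC)
    cv2.imwrite("pics/"+n+".png",im[:,:,::-1])
def cloud(s):
    d=s["depth"];f=240/np.tan(np.radians(s["fov_y"])/2)
    v,u=np.mgrid[0:480,0:640]
    P=np.stack([(u-s["cx"])/f*d,(v-s["cy"])/f*d,d],-1)
    W=(P-s["t"])@s["R"]
    W[d==0]=np.nan
    return W
def ray_z(s,u,v,z):
    f=240/np.tan(np.radians(s["fov_y"])/2)
    r=np.array([(u-s["cx"])/f,(v-s["cy"])/f,1])@s["R"]
    c=-s["R"].T@s["t"]
    return c+r*(z-c[2])/r[2]
def proj(s,X):
    f=240/np.tan(np.radians(s["fov_y"])/2)
    p=s["R"]@np.array(X)+s["t"]
    return p[0]/p[2]*f+s["cx"],p[1]/p[2]*f+s["cy"]
E
python3 - <<'E'
from h import *
st=get_state();print({k:np.round(v,3) for k,v in st.items()})
for n in ["scene","top","wrist"]:
    s=snapshot(n);save(s,n+"0");print(n,s["fov_y"],np.round(-s["R"].T@s["t"],3))
    np.savez("/tmp/%s.npz"%n,**{k:v for k,v in s.items()})
E
```

```text
pics
{'clock': np.float64(0.0), 'q': array([-1.099,  0.69 , -0.195,  1.566,  0.157,  0.902, -0.215]), 'qd': array([-0.   , -0.001,  0.001, -0.002,  0.   , -0.001, -0.001]), 'joint_torque': array([-0.0000e+00, -5.2756e+01, -1.2670e+00, -1.5343e+01, -5.3000e-02,
        6.0000e-03,  0.0000e+00]), 'tool_pos': array([0.265, 0.565, 0.212]), 'eef_rot': array([ 0.217,  0.976, -0.001, -0.   ]), 'contact_force': array([-0.488,  0.204,  0.434]), 'moment': array([-0.017, -0.034,  0.048]), 'opening': np.float64(1.0)}
scene 57.80106900413371 [-0.245 -0.267  0.645]
top 43.050313987939575 [0.491 0.167 1.377]
wrist 69.37211849057476 [0.196 0.599 0.384]
```

View pics/scene0.png

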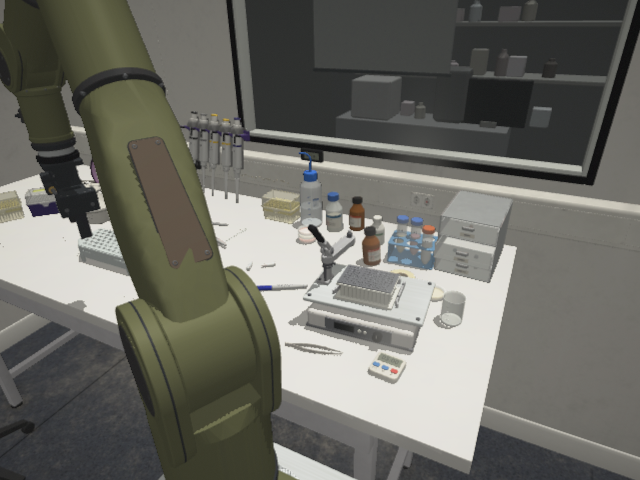

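View pics/top0.png

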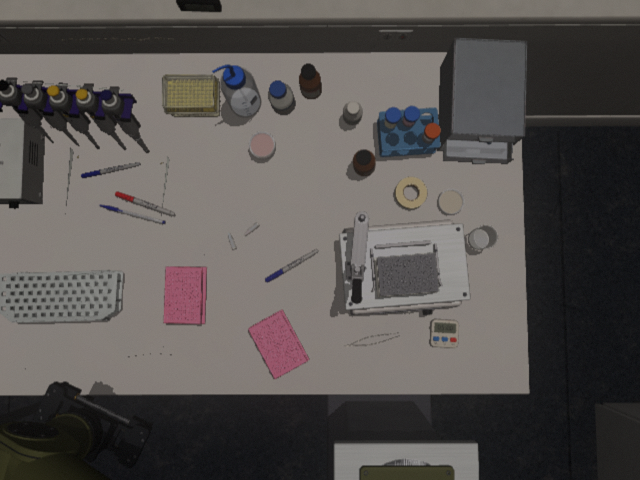

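View pics/wrist0.png

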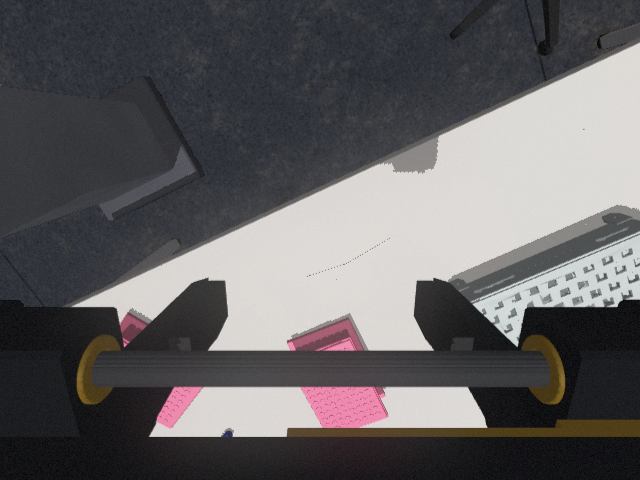

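The top view shows the shaker at px (342–468, 222–312), with the grey-mat plate at about (407,275). The strap points to the back at about (361,225) and the black lever grip is at about (357,290). The pink plates at (185,295) and (278,343) are look-alikes. I'll enlarge this area and fit the poses.

```bash
cat > fit.py <<'E'
from h import *
s=snapshot("top")
save(s,"topcrop",(320,190,500,360),4)
W=cloud(s)
for t in ["shaker","plate","clamp_arm","cam_lever","lever_tip","foot"]:
    for r in regions_of(s,t)[:3]:
        m=r["pixels"];P=W[m];P=P[~np.isnan(P[:,0])]
        print(t,round(r["score"],2),r["extent"],m.sum(),np.round(np.median(P,0),4),np.round(np.percentile(P[:,2],[2,50,98]),3))
sub=W[190:360,320:500].reshape(-1,3)
def rect(zlo,zhi):
    P=sub[(sub[:,2]>zlo)&(sub[:,2]<zhi)]
    r=cv2.minAreaRect((P[:,:2]*1000).astype(np.float32));print(zlo,zhi,len(P),r)
rect(.069,.081);rect(.115,.123);rect(.125,.150)
E
python3 fit.py
```

```text
shaker 0.92 [339.8, 210.6, 469.3, 316.3] 8489 [0.5563 0.0137 0.0742] [0.044 0.074 0.213]
plate 0.95 [165.0, 266.2, 210.9, 325.5] 2352 [0.4815 0.4833 0.0417] [0.002 0.042 0.048]
plate 0.94 [249.6, 312.9, 307.9, 375.8] 2270 [0.3737 0.2798 0.0418] [0.002 0.042 0.048]
plate 0.79 [372.1, 252.5, 441.1, 294.6] 2548 [0.5214 0.0078 0.117 ] [0.075 0.117 0.122]
clamp_arm 0.91 [349.8, 211.6, 367.8, 301.8] 1190 [0.5615 0.11   0.1458] [0.08  0.146 0.244]
clamp_arm 0.37 [372.5, 253.7, 438.6, 297.5] 2449 [0.5213 0.0097 0.1171] [0.079 0.117 0.123]
cam_lever 0.6 [348.7, 264.1, 367.6, 304.2] 333 [0.5005 0.1162 0.2107] [0.163 0.211 0.247]
lever_tip 0.69 [371.0, 251.5, 437.2, 297.3] 2485 [0.5213 0.009  0.1171] [0.079 0.117 0.123]
lever_tip 0.65 [353.6, 265.3, 362.4, 301.7] 350 [0.5024 0.1162 0.2079] [0.157 0.208 0.247]
lever_tip 0.5 [336.6, 208.5, 468.3, 317.5] 8785 [0.5542 0.0127 0.0742] [0.037 0.074 0.212]
foot 0.63 [347.4, 265.1, 367.9, 305.8] 410 [0.5024 0.1167 0.2037] [0.074 0.204 0.246]
foot 0.31 [350.9, 211.6, 367.4, 302.8] 1175 [0.5598 0.1105 0.1458] [0.137 0.146 0.244]
0.069 0.081 5615 ((543.373779296875, -28.286102294921875), (165.01019287109375, 339.55010986328125), 4.469101905822754)
0.115 0.123 1861 ((521.5419311523438, 6.753959655761719), (81.40950775146484, 123.49468994140625), 4.313377857208252)
0.125 0.15 760 ((556.9340209960938, 66.11587524414062), (175.9390869140625, 116.79418182373047), 54.794830322265625)
```

View pics/topcrop.png

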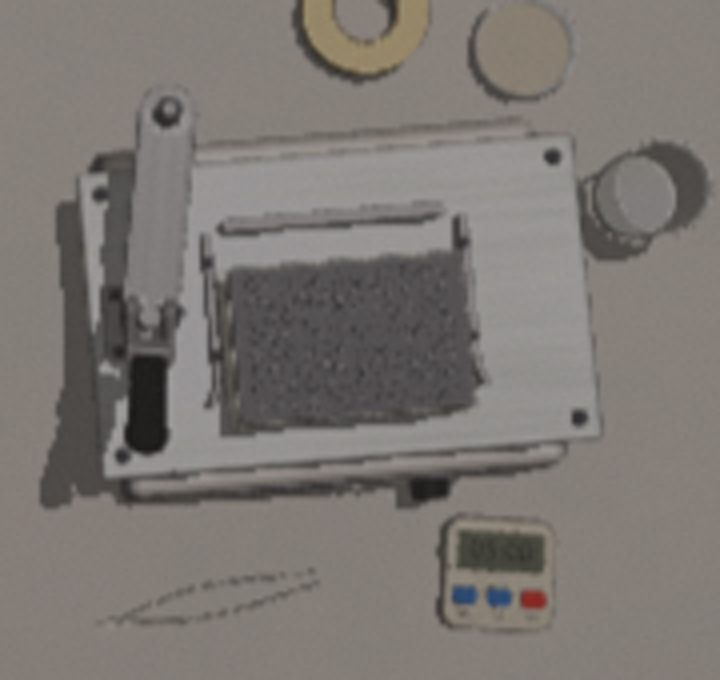

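```bash
cat > fit2.py <<'E'
from h import *
s=snapshot("top");W=cloud(s)
r=regions_of(s,"shaker")[0];m=cv2.dilate(r["pixels"].astype(np.uint8),np.ones((3,3)))>0
P=W[m&(W[...,2]>.071)&(W[...,2]<.079)]
# robust: drop isolated
q=(P[:,:2]*1000).astype(np.float32)
rc=cv2.minAreaRect(q);print(rc,np.median(P[:,2]))
c=np.array(rc[0])/1000;th=np.radians(4.4)
# robust fit with percentile edges
best=None
for a in np.radians(np.arange(3,6,.1)):
    R=np.array([[np.cos(a),-np.sin(a)],[np.sin(a),np.cos(a)]]);l=P[:,:2]@R
    lo=np.percentile(l,.5,0);hi=np.percentile(l,99.5,0);ar=np.prod(hi-lo)
    if best is None or ar<best[0]:best=(ar,a,R@((lo+hi)/2),hi-lo)
print(best)
a=best[1];c=best[2];R=np.array([[np.cos(a),-np.sin(a)],[np.sin(a),np.cos(a)]])
L=W.copy();L[...,:2]=(W[...,:2]-c)@R
def show(n,mm):
    p=L[mm];print(n,mm.sum(),np.round(np.percentile(p,[1,50,99],axis=0),4).tolist())
inn=(abs(L[...,0])<.2)&(abs(L[...,1])<.17)
show("mat",inn&(L[...,2]>.113)&(L[...,2]<.123)&(L[...,1]<.08))
show("stop",inn&(L[...,2]>.082)&(L[...,2]<.096)&(abs(L[...,1])<.05)&(L[...,0]>.03))
st=inn&(L[...,2]>.138)&(L[...,2]<.152);show("strap",st)
p=L[st][:,:2];cc=p-np.median(p,0);print("strapdir",np.degrees(np.arctan2(*np.linalg.svd(cc,full_matrices=False)[2][0][::-1])))
show("lever",inn&(L[...,2]>.17))
for z in [(0.15,.17),(.17,.19),(.19,.21),(.21,.23),(.23,.26)]: show(z,inn&(L[...,2]>z[0])&(L[...,2]<z[1]))
for v in [(0,0,.075),(0,.105,.157),(.043,0,.082),(-.0825,.134,.075),(.0825,-.134,.075)]:
    w=c+R@np.array(v[:2]);print(v,np.round(w,4),np.round(proj(s,[*w,v[2]]),1))
E
python3 fit2.py
```

```text
((540.48291015625, 7.527557373046875), (164.84048461914062, 267.6407165527344), 4.484243869781494) 0.0742131441254915
(np.float64(0.043308048714513575), np.float64(0.0820304748437335), array([0.54043705, 0.0076641 ]), array([0.16324001, 0.26530291]))
mat 2220 [[-0.0586, -0.0594, 0.1133], [-0.019, 0.0007, 0.1174], [0.0209, 0.0607, 0.1226]]
stop 160 [[0.0418, -0.0479, 0.0822], [0.0461, -0.0004, 0.0873], [0.0498, 0.0486, 0.092]]
strap 742 [[-0.0067, 0.0735, 0.1389], [0.0574, 0.0943, 0.1438], [0.1149, 0.1151, 0.1508]]
strapdir 169.30396670948863
lever 334 [[-0.0641, 0.095, 0.1707], [-0.0342, 0.1123, 0.2145], [-0.0012, 0.1244, 0.2481]]
(0.15, 0.17) 112 [[-0.0072, 0.079, 0.1508], [0.0042, 0.0994, 0.1607], [0.109, 0.119, 0.1692]]
(0.17, 0.19) 76 [[-0.0245, 0.094, 0.1702], [-0.0121, 0.1064, 0.1854], [0.0001, 0.12, 0.1897]]
(0.19, 0.21) 71 [[-0.0325, 0.0992, 0.19], [-0.023, 0.1097, 0.2004], [-0.0128, 0.1195, 0.2096]]
(0.21, 0.23) 79 [[-0.0489, 0.1032, 0.2106], [-0.0381, 0.1114, 0.2185], [-0.0291, 0.1213, 0.2299]]
(0.23, 0.26) 108 [[-0.0645, 0.1061, 0.2303], [-0.0549, 0.1155, 0.2406], [-0.0438, 0.1249, 0.2487]]
(0, 0, 0.075) [0.5404 0.0077] [404.2 265.6]
(0, 0.105, 0.157) [0.5318 0.1123] [357.  268.5]
(0.043, 0, 0.082) [0.5833 0.0112] [402.7 245.4]
(-0.0825, 0.134, 0.075) [0.4472 0.1345] [345.2 309.7]
(0.0825, -0.134, 0.075) [ 0.6336 -0.1191] [462.6 222. ]
```

Fit: shaker centre is (0.5405, 0.0076) with yaw 0.078. Stop height, stop position and platform size agree with the given values. The plate is about 19 mm forward and the strap is at about 1.38 rad. First I shut the gripper, raise it, turn it to the shaker axes and cross to the front of the plate.

send_rows([
  {"grip": 0,"dz": -18,"turn": -0.13},
  {"grip": 0,"dz": -18,"turn": -0.13},
  {"grip": 0,"dz": -18,"turn": -0.13},
  {"grip": 0,"dz": -18,"turn": -0.13},
  {"dy": -40,"dx": -9},
  {"dy": -40,"dx": -9},
  {"dy": -40,"dx": -9},
  {"dy": -40,"dx": -9},
  {"dy": -40,"dx": -9},
  {"dy": -40,"dx": -9},
  {"dy": -40,"dx": -9},
  {"dy": -40,"dx": -9},
  {"dy": -40,"dx": -9},
  {"dy": -40,"dx": -9},
  {"dy": -40,"dx": -9},
  {"dy": -40,"dx": -9},
  {"dy": -40,"dx": -9},
  {"dy": -40,"dx": -9},
  {"dy": -40,"dx": -9},
  {"dy": 0},
], force=20)

```text
schema error: expected keys grip, dx, dy, dz, turn
```

```bash
cat > where.py <<'E'
from h import *
from scipy.spatial.transform import Rotation as Ro
st=get_state();p=st["tool_pos"];a=.0783
R=np.array([[np.cos(a),-np.sin(a)],[np.sin(a),np.cos(a)]])
l=(p[:2]-[.5405,.0076])@R
M=Ro.from_quat(st["eef_rot"]).as_matrix()
ang=np.degrees(np.arctan2(M[1],M[0]))-4.48
print("t",st["clock"],"shaker mm",np.round(l*1000,1),"z",round(p[2]*1000,1),"toolx,y deg in shaker",np.round(ang[:2],1),"tz",np.round(M[:,2],3),"F",np.round(st["contact_force"],1),"q",np.round(st["q"],2),"open",st["opening"])
E
python3 where.py
```

```text
t 0.6 shaker mm [-231.   578.3] z 212.8 toolx,y deg in shaker [150.4  60.4] tz [-0.  0. -1.] F [ 0.  -0.6  0.1] q [-1.1   0.69 -0.19  1.57  0.16  0.9  -0.22] open 1.0033294241817408
```

All keys are needed in every row.

send_rows([
  {"grip": 0,"dx": 0,"dy": 0,"dz": -18,"turn": -0.13},
  {"grip": 0,"dx": 0,"dy": 0,"dz": -18,"turn": -0.13},
  {"grip": 0,"dx": 0,"dy": 0,"dz": -18,"turn": -0.13},
  {"grip": 0,"dx": 0,"dy": 0,"dz": -18,"turn": -0.13},
  {"grip": 0,"dx": -9,"dy": -40,"dz": 0,"turn": 0},
  {"grip": 0,"dx": -9,"dy": -40,"dz": 0,"turn": 0},
  {"grip": 0,"dx": -9,"dy": -40,"dz": 0,"turn": 0},
  {"grip": 0,"dx": -9,"dy": -40,"dz": 0,"turn": 0},
  {"grip": 0,"dx": -9,"dy": -40,"dz": 0,"turn": 0},
  {"grip": 0,"dx": -9,"dy": -40,"dz": 0,"turn": 0},
  {"grip": 0,"dx": -9,"dy": -40,"dz": 0,"turn": 0},
  {"grip": 0,"dx": -9,"dy": -40,"dz": 0,"turn": 0},
  {"grip": 0,"dx": -9,"dy": -40,"dz": 0,"turn": 0},
  {"grip": 0,"dx": -9,"dy": -40,"dz": 0,"turn": 0},
  {"grip": 0,"dx": -9,"dy": -40,"dz": 0,"turn": 0},
  {"grip": 0,"dx": -9,"dy": -40,"dz": 0,"turn": 0},
  {"grip": 0,"dx": -9,"dy": -40,"dz": 0,"turn": 0},
  {"grip": 0,"dx": -9,"dy": -40,"dz": 0,"turn": 0},
  {"grip": 0,"dx": -9,"dy": -40,"dz": 0,"turn": 0},
  {"grip": 0,"dx": 0,"dy": 0,"dz": 0,"turn": 0},
], force=20)

```text
clock: 2.6
tool_pos: [0.4499, -0.027, 0.2846]
eef_rot: [-0.036, 0.999, -0.001, 0.0]
contact_force: [0.9, 0.9, 0.5]
opening: 0.009
```

```bash
python3 where.py
python3 - <<'E'
from h import *
s=snapshot("wrist");save(s,"w1")
E
```

```text
t 2.6 shaker mm [-93.  -27.4] z 284.6 toolx,y deg in shaker [-180.4   89.6] tz [ 0.001 -0.003 -1.   ] F [0.9 0.9 0.5] q [ 0.19  0.37 -0.33  1.96  0.16  0.83  1.41] open 0.00871556949198965
```

View pics/w1.png

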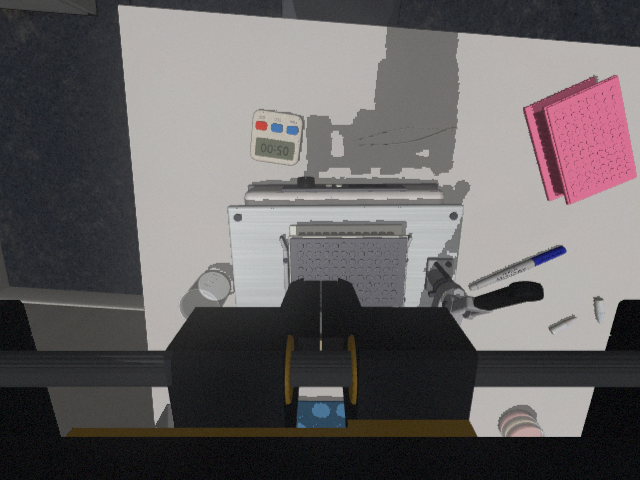

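The gripper is shut in front of the plate. The wrist view shows its front skirt at (290–405, 230) with nothing in the way. I lower it to mid-face and push slowly.

send_rows([
  {"grip": 0,"dx": 0,"dy": 6,"dz": 35,"turn": 0},
  {"grip": 0,"dx": 0,"dy": 0,"dz": 35,"turn": 0},
  {"grip": 0,"dx": 0,"dy": 0,"dz": 35,"turn": 0},
  {"grip": 0,"dx": 0,"dy": 0,"dz": 35,"turn": 0},
  {"grip": 0,"dx": 0,"dy": 0,"dz": 30,"turn": 0},
  {"grip": 0,"dx": 0,"dy": 0,"dz": 20,"turn": 0},
  {"grip": 0,"dx": -5,"dy": 0,"dz": 0,"turn": 0},
  {"grip": 0,"dx": -5,"dy": 0,"dz": 0,"turn": 0},
  {"grip": 0,"dx": -5,"dy": 0,"dz": 0,"turn": 0},
  {"grip": 0,"dx": -3,"dy": 0,"dz": 0,"turn": 0},
  {"grip": 0,"dx": -3,"dy": 0,"dz": 0,"turn": 0},
  {"grip": 0,"dx": -3,"dy": 0,"dz": 0,"turn": 0},
  {"grip": 0,"dx": -3,"dy": 0,"dz": 0,"turn": 0},
  {"grip": 0,"dx": -3,"dy": 0,"dz": 0,"turn": 0},
  {"grip": 0,"dx": -3,"dy": 0,"dz": 0,"turn": 0},
  {"grip": 0,"dx": -3,"dy": 0,"dz": 0,"turn": 0},
])

```text
clock: 4.25
tool_pos: [0.4844, -0.0118, 0.0947]
eef_rot: [-0.041, 0.999, 0.0, -0.0]
contact_force: [-0.4, -0.1, -0.2]
opening: 0.004
```

```bash
python3 where.py
python3 - <<'E'
from h import *
s=snapshot("wrist");save(s,"w2");s=snapshot("scene");save(s,"s2",(280,210,480,360),4)
E
```

```text
t 4.25 shaker mm [-57.5 -15. ] z 94.7 toolx,y deg in shaker [-179.8   90.2] tz [-0.  0. -1.] F [-0.4 -0.1 -0.2] q [ 0.05  0.72 -0.19  2.09  0.35  0.37  1.23] open 0.0043175159811923965
```

View pics/s2.png

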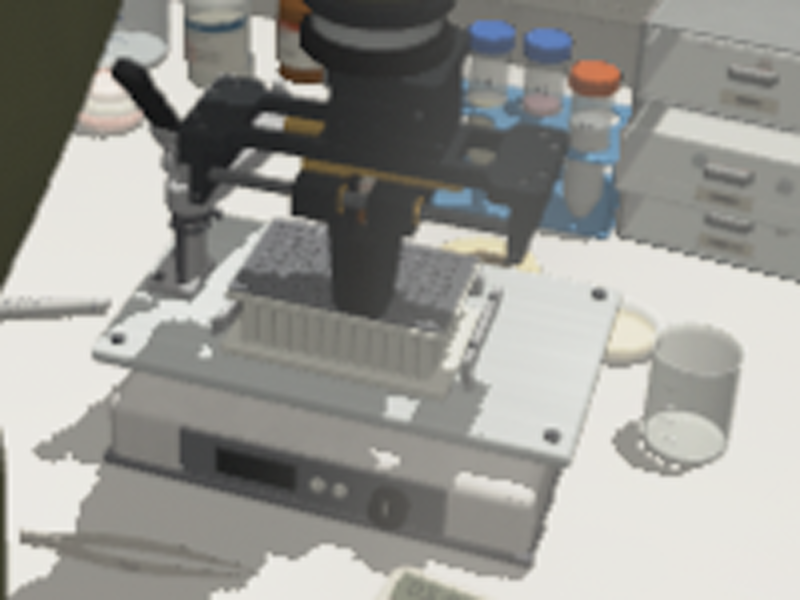

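View pics/w2.png

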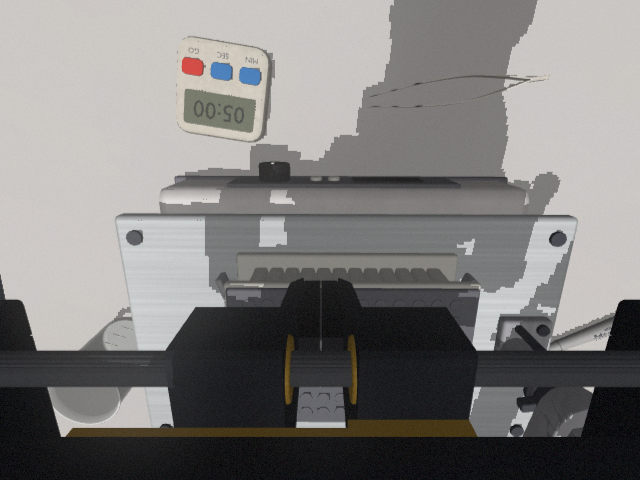

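Run:
```python
from h import *
s=snapshot("scene")
a=.0783;R=np.array([[np.cos(a),-np.sin(a)],[np.sin(a),np.cos(a)]]);c=np.array([.5405,.0076])
def pr(n,x,y,z):
    u,v=proj(s,[*(c+R@[x,y]),z]);print(n,round((u-280)*4),round((v-210)*4))
pr("tcp",-.0575,-.015,.0947);pr("tip rear",-.0485,-.015,.0947)
for d in (-.019,-.01,0): pr("plate front top L %g"%d,-.041+d,.062,.119);pr(" R",-.041+d,-.062,.119)
pr("plat corner",-.0825,-.134,.075)
W=cloud(s);L=W.copy();L[...,:2]=(W[...,:2]-c)@R
for (u,v) in [(365,270),(365,290),(365,305),(365,320),(365,340),(300,290),(300,315),(300,330)]:
    print(u,v,np.round(L[210+v//4,280+u//4]*1000,0))
```

```text
tcp 360 346
tip rear 365 337
plate front top L -0.019 224 283
 R 447 330
plate front top L -0.01 229 275
 R 451 320
plate front top L 0 236 265
 R 456 310
plat corner 570 454
365 270 [-62. -17. 148.]
365 290 [-64. -18. 137.]
365 305 [-66. -19. 129.]
365 320 [-62. -18. 116.]
365 340 [-57. -17.  99.]
300 290 [-51.  21. 120.]
300 315 [-57.  19. 109.]
300 330 [-56.  19.  97.]
```

Run:
```python
from h import *
s=snapshot("scene");save(s,"s3",(335,260,410,316),10)
a=.0783;R=np.array([[np.cos(a),-np.sin(a)],[np.sin(a),np.cos(a)]]);c=np.array([.5405,.0076])
W=cloud(s);L=W.copy();L[...,:2]=(W[...,:2]-c)@R
for u in (371,356,385):
  print(u)
  for v in range(272,306,2): print(v,np.round(L[v,u]*1000,0),s["img"][v,u])
```

```text
371
272 [-65. -17. 162.] [56 55 54]
274 [-65. -17. 157.] [57 56 55]
276 [-65. -17. 152.] [57 57 56]
278 [-66. -18. 148.] [58 57 55]
280 [-65. -17. 142.] [58 58 56]
282 [-67. -18. 139.] [60 59 58]
284 [-65. -18. 133.] [59 59 57]
286 [-65. -18. 128.] [60 60 58]
288 [-66. -19. 123.] [61 61 59]
290 [-63. -18. 116.] [133 132 125]
292 [-57. -17. 107.] [128 127 120]
294 [-56. -17. 101.] [128 127 119]
296 [-55. -17.  95.] [128 127 120]
298 [-54. -17.  89.] [126 125 119]
300 [-57. -18.  86.] [127 127 119]
302 [-60. -18.  83.] [148 147 139]
304 [-64. -20.  81.] [140 139 131]
356
272 [-13.  32. 120.] [118 118 120]
274 [-19.  29. 119.] [120 121 122]
276 [-25.  27. 118.] [121 122 123]
278 [-38.  24. 121.] [ 99  99 100]
280 [-44.  22. 120.] [80 81 81]
282 [-50.  19. 120.] [82 83 83]
284 [-58.  17. 120.] [82 83 83]
286 [-60.  16. 116.] [113 112 107]
288 [-60.  16. 111.] [126 125 117]
290 [-55.  17. 102.] [120 118 112]
292 [-56.  17.  98.] [121 119 112]
294 [-55.  17.  92.] [122 121 114]
296 [-55.  17.  87.] [123 122 114]
298 [-53.  17.  80.] [135 134 126]
300 [-63.  14.  82.] [152 151 142]
302 [-60.  15.  74.] [126 126 119]
304 [-69.  12.  76.] [137 139 135]
385
272 [  9. -29. 121.] [131 131 131]
274 [  4. -31. 119.] [129 129 129]
276 [ -6. -33. 121.] [119 119 119]
278 [-12. -35. 119.] [131 132 132]
280 [-20. -37. 119.] [133 134 134]
282 [-30. -39. 121.] [111 112 111]
284 [-36. -41. 120.] [133 132 133]
286 [-44. -43. 120.] [109 109 108]
288 [-49. -45. 119.] [98 98 96]
290 [-56. -46. 119.] [116 116 116]
292 [-60. -48. 117.] [124 124 120]
294 [-63. -48. 113.] [137 135 128]
296 [-56. -47. 103.] [134 133 125]
298 [-57. -48.  99.] [134 133 126]
300 [-57. -48.  94.] [136 135 127]
302 [-57. -48.  89.] [135 134 127]
304 [-57. -49.  84.] [139 138 130]
```

View pics/s3.png

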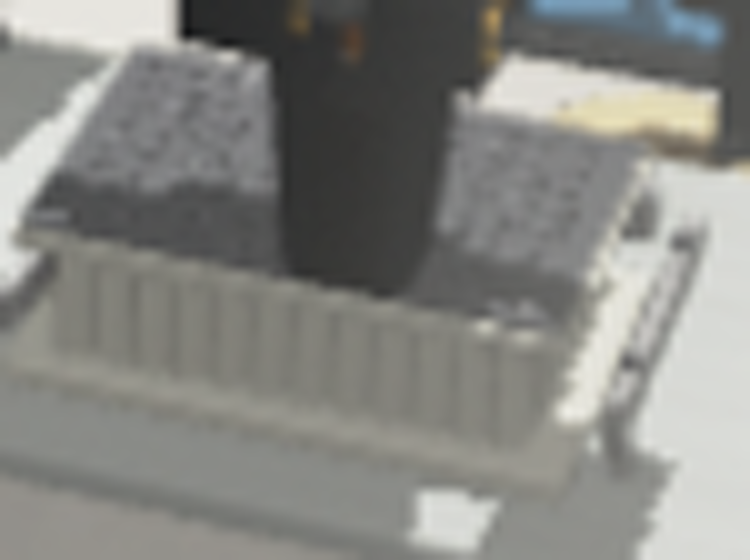

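The scene crop shows the finger ending at about (350,290) in the crop, level with the plate's top. That disagrees with the reported TCP height of 95 mm. I'll check this before pushing any further.

```bash
python3 where.py
python3 - <<'E'
from h import *
a=.0783;R=np.array([[np.cos(a),-np.sin(a)],[np.sin(a),np.cos(a)]]);c=np.array([.5405,.0076])
def loc(s):
    W=cloud(s);L=W.copy();L[...,:2]=(W[...,:2]-c)@R;return L*1000
s=snapshot("wrist");L=loc(s);save(s,"w3",(200,200,440,380),3)
for u in (250,320,330):
  print(u)
  for v in range(236,306,4): print(v,np.round(L[v,u],0),s["img"][v,u])
s=snapshot("scene");L=loc(s)
g=(L[...,2]>100)&(L[...,2]<240)&(abs(L[...,1]+15)<30)&(L[...,0]<-45)&(s["img"].max(-1)<75)
p=L[g];print("dark finger n",len(p),"z min",np.percentile(p[:,2],[0,1,5]))
for z in range(110,180,10):
    q=p[(p[:,2]>z)&(p[:,2]<z+10)]
    if len(q):print(z,len(q),np.round(q.min(0)),np.round(q.max(0)))
# home plate check
s=snapshot("top");L=loc(s);save(s,"t3",(320,190,500,360),4)
E
```

```text
t 4.45 shaker mm [-57.8 -15. ] z 94.6 toolx,y deg in shaker [-179.8   90.2] tz [-0.  0. -1.] F [ 0.1 -0.3 -0.9] q [ 0.05  0.72 -0.19  2.09  0.35  0.37  1.23] open -0.00016456245309477135
250
236 [-73. -55.  75.] [121 123 125]
240 [-71. -55.  75.] [113 118 117]
244 [-68. -56.  74.] [118 121 121]
248 [-65. -56.  74.] [116 117 118]
252 [-63. -56.  75.] [114 116 113]
256 [-63. -55.  81.] [121 121 115]
260 [-61. -54.  82.] [134 132 128]
264 [-58. -55.  80.] [136 135 129]
268 [-55. -55.  81.] [134 134 127]
272 [-53. -55.  81.] [130 130 125]
276 [-50. -55.  81.] [132 133 129]
280 [-55. -52.  97.] [87 85 83]
284 [-61. -48. 114.] [148 148 143]
288 [-60. -48. 117.] [86 84 85]
292 [-59. -48. 118.] [117 116 122]
296 [-57. -48. 118.] [118 116 120]
300 [-55. -48. 118.] [63 64 65]
304 [-53. -48. 119.] [71 72 75]
320
236 [-73. -15.  75.] [119 120 122]
240 [-71. -15.  74.] [116 120 119]
244 [-68. -15.  73.] [119 119 121]
248 [-66. -15.  75.] [116 117 119]
252 [-63. -15.  74.] [113 115 115]
256 [-63. -15.  80.] [119 116 111]
260 [-60. -15.  80.] [132 132 124]
264 [-58. -15.  81.] [133 132 125]
268 [-5
[... 589 characters left out ...]
2 128 124]
268 [-56.  -9.  81.] [131 132 124]
272 [nan nan nan] [92 92 87]
276 [-55.  -9.  91.] [80 77 74]
280 [-56.  -9.  97.] [62 60 62]
284 [-66. -10. 124.] [28 20 21]
288 [-66. -10. 128.] [26 25 27]
292 [-66. -10. 132.] [25 29 27]
296 [-66. -10. 135.] [26 22 26]
300 [-66. -11. 140.] [24 28 28]
304 [-66. -11. 143.] [23 22 25]
dark finger n 2955 z min [118.03657409 128.00809662 142.27065345]
110 2 [-60.  -2. 118.] [-59.   1. 120.]
120 41 [-69. -27. 121.] [-48.   7. 130.]
130 63 [-524.  -31.  131.] [-61.  -0. 140.]
140 137 [-532.  -31.  140.] [-57.  -0. 150.]
150 88 [-537.  -32.  150.] [-59.  -0. 159.]
160 154 [-545.  -33.  160.] [-48.   2. 170.]
170 121 [-551.  -33.  170.] [-47.   2. 180.]
```

View pics/w3.png

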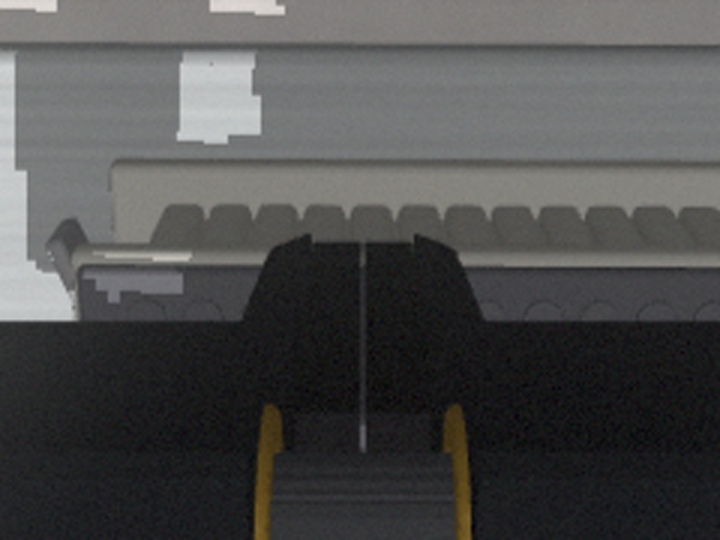

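send_rows([
  {"grip": 0,"dx": 15,"dy": 0,"dz": 0,"turn": 0},
  {"grip": 0,"dx": 15,"dy": 0,"dz": 0,"turn": 0},
  {"grip": 0,"dx": 0,"dy": 0,"dz": 0,"turn": 0},
])

```text
clock: 4.9
tool_pos: [0.4517, -0.0148, 0.0946]
eef_rot: [-0.041, 0.999, -0.0, -0.002]
contact_force: [0.1, -0.4, -0.4]
opening: 0.003
```

```bash
python3 where.py
cat > fing.py <<'E'
from h import *
import sys
a=.0783;R=np.array([[np.cos(a),-np.sin(a)],[np.sin(a),np.cos(a)]]);c=np.array([.5405,.0076])
def loc(s):
    W=cloud(s);L=W.copy();L[...,:2]=(W[...,:2]-c)@R;return L*1000
if __name__=="__main__":
    s=snapshot("scene");L=loc(s);save(s,sys.argv[1],(320,250,420,325),8)
    st=get_state();t=np.r_[(st["tool_pos"][:2]-c)@R,st["tool_pos"][2]]*1000
    u,v=proj(s,st["tool_pos"]);print("tcp px in crop",(u-320)*8,(v-250)*8)
    u=int(round(u))
    for vv in range(int(v)-16,int(v)+10,2): print(vv,(vv-250)*8,np.round(L[vv,u]),s["img"][vv,u])
E
python3 fing.py s4
```

```text
t 4.9 shaker mm [-90.3 -15.4] z 94.6 toolx,y deg in shaker [-179.8   90.2] tz [-0.003 -0.001 -1.   ] F [ 0.1 -0.4 -0.4] q [ 0.03  0.7  -0.16  2.18  0.36  0.3   1.21] open 0.003085398662812313
tcp px in crop 367.0754223391573 437.4534672693553
288 304 [-96. -16. 142.] [54 54 53]
290 320 [-97. -17. 138.] [55 55 53]
292 336 [-99. -17. 134.] [56 56 54]
294 352 [-98. -17. 129.] [56 56 54]
296 368 [-98. -17. 124.] [55 55 54]
298 384 [-56.  -6.  88.] [117 116 110]
300 400 [-54.  -6.  81.] [134 133 126]
302 416 [-62.  -8.  82.] [153 152 143]
304 432 [-62.  -8.  76.] [133 131 125]
306 448 [-71. -11.  78.] [201 204 198]
308 464 [-76. -12.  77.] [137 138 135]
310 480 [-84. -15.  78.] [138 139 135]
312 496 [-84. -15.  72.] [128 128 125]
```

View pics/s4.png

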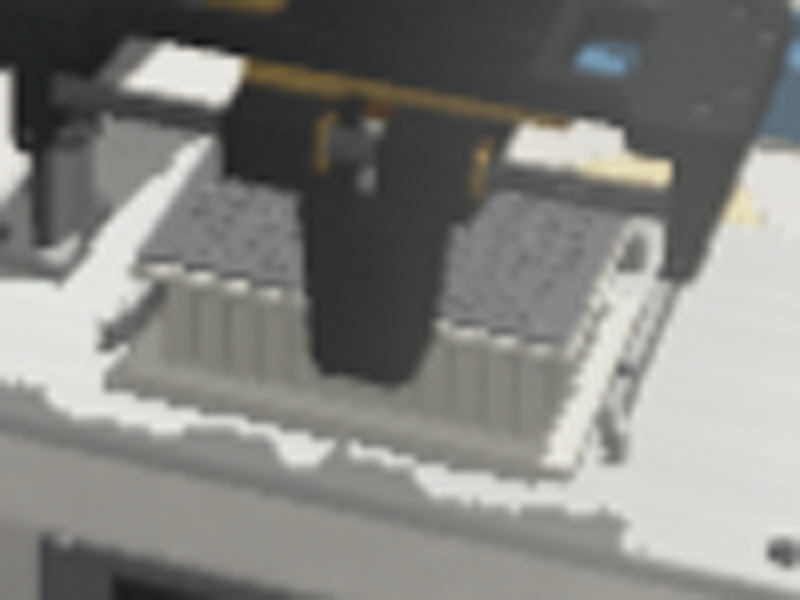

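Both cameras agree that the fingertips end about 27 mm above the reported TCP, so I'll work with an effective tip of TCP z + 27 mm. I also want the heights of the gripper's side parts, which come near the post.

Run:
```python
from h import *
from fing import loc
s=snapshot("scene");L=loc(s)
save(s,"s5",(290,190,450,310),5)
d=(s["img"].max(-1)<75)&(L[...,0]>-200)&(L[...,0]<0)&(L[...,2]>85)
for y0,y1 in [(-115,-100),(-100,-85),(-85,-60),(-60,-35),(-35,5),(5,30),(30,60),(60,75),(75,95),(95,125)]:
    q=L[d&(L[...,1]>y0)&(L[...,1]<y1)]
    if len(q):print(y0,y1,len(q),"z",np.round(np.percentile(q[:,2],[1,5,50,99])),"x",np.round(np.percentile(q[:,0],[1,99])))
```

```text
-85 -60 1764 z [225. 443. 592. 650.] x [-185. -104.]
-60 -35 4296 z [205. 238. 506. 649.] x [-188.  -86.]
-35 5 5820 z [134. 167. 445. 637.] x [-185.  -95.]
5 30 877 z [192. 203. 377. 566.] x [-149.  -70.]
30 60 282 z [197. 200. 227. 485.] x [-123.  -63.]
60 75 254 z [187. 189. 222. 230.] x [-124.  -62.]
75 95 18 z [119. 123. 228. 230.] x [-121.   -3.]
95 125 159 z [ 89.  99. 215. 246.] x [-68.  -5.]
```

View pics/s5.png

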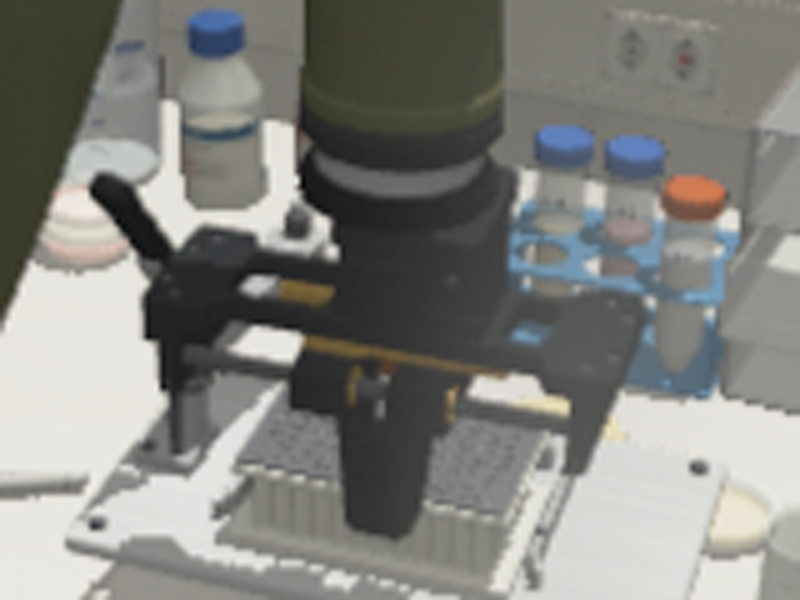

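Run:
```python
from h import *
from fing import loc
s=snapshot("scene");L=loc(s)
for x,y in [(600,330),(590,400),(585,430),(580,460),(170,330),(172,370),(180,430),(180,400),(210,250),(160,300)]:
    print(x,y,np.round(L[190+y//5,290+x//5]))
```

```text
600 330 [-87. -97. 229.]
590 400 [-119. -101.  217.]
585 430 [-121. -100.  205.]
580 460 [-118.  -99.  190.]
170 330 [-123.   64.  216.]
172 370 [-121.   65.  196.]
180 430 [-18. 102.  97.]
180 400 [-11. 105. 109.]
210 250 [-77.  64. 228.]
160 300 [-122.   68.  228.]
```

send_rows([
  {"grip": 0,"dx": 0,"dy": 0,"dz": 14,"turn": 0},
  {"grip": 0,"dx": 0,"dy": 0,"dz": 13,"turn": 0},
  {"grip": 0,"dx": -5,"dy": 0,"dz": 0,"turn": 0},
  {"grip": 0,"dx": -5,"dy": 0,"dz": 0,"turn": 0},
  {"grip": 0,"dx": -5,"dy": 0,"dz": 0,"turn": 0},
  {"grip": 0,"dx": -3,"dy": 0,"dz": 0,"turn": 0},
  {"grip": 0,"dx": -3,"dy": 0,"dz": 0,"turn": 0},
  {"grip": 0,"dx": -3,"dy": 0,"dz": 0,"turn": 0},
  {"grip": 0,"dx": -3,"dy": 0,"dz": 0,"turn": 0},
  {"grip": 0,"dx": -3,"dy": 0,"dz": 0,"turn": 0},
  {"grip": 0,"dx": -3,"dy": 0,"dz": 0,"turn": 0},
])

```text
clock: 6.15
tool_pos: [0.4871, -0.0116, 0.0677]
eef_rot: [-0.041, 0.999, -0.0, -0.0]
contact_force: [-5.7, 0.8, 5.4]
opening: 0.008
```

```bash
python3 where.py;python3 fing.py s6
```

```text
t 6.15 shaker mm [-54.7 -15. ] z 67.7 toolx,y deg in shaker [-179.8   90.2] tz [-0.001 -0.    -1.   ] F [-5.7  0.8  5.4] q [ 0.02  0.77 -0.16  2.09  0.37  0.3   1.21] open 0.007543335610524842
tcp px in crop 398.4531784928504 448.39085617204137
290 320 [-63. -16. 115.] [59 59 57]
292 336 [-64. -16. 111.] [60 60 58]
294 352 [-64. -17. 106.] [61 60 59]
296 368 [-62. -16.  99.] [61 61 59]
298 384 [-62. -16.  94.] [70 70 67]
300 400 [-44. -12.  76.] [129 128 122]
302 416 [-52. -14.  76.] [136 139 134]
304 432 [-58. -16.  76.] [138 139 135]
306 448 [-65. -18.  75.] [138 139 135]
308 464 [nan nan nan] [139 140 136]
310 480 [-79. -22.  76.] [138 139 135]
312 496 [-81. -23.  73.] [139 140 136]
314 512 [-85. -24.  70.] [121 123 118]
```

View pics/s6.png

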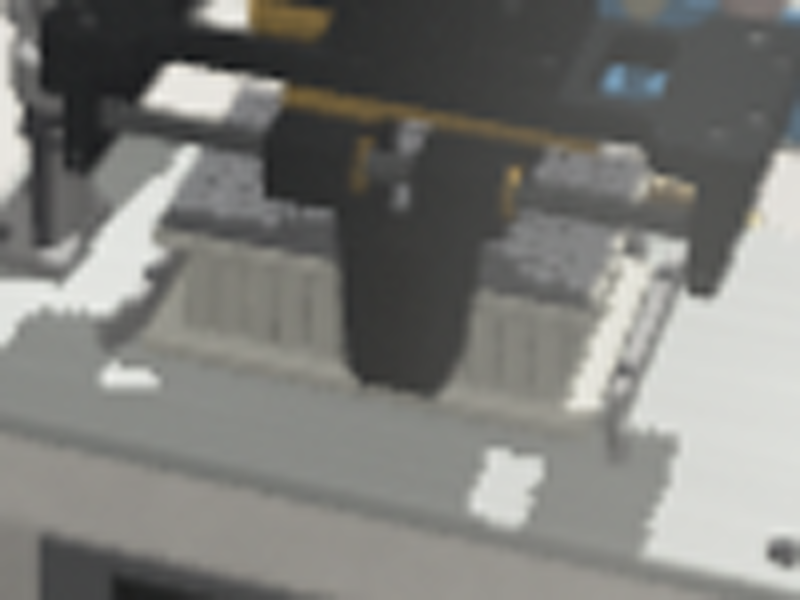

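The tip is now on the face and the plate is sliding. I continue to the stop.

send_rows([
  {"grip": 0,"dx": -2,"dy": 0,"dz": 0,"turn": 0},
  {"grip": 0,"dx": -2,"dy": 0,"dz": 0,"turn": 0},
  {"grip": 0,"dx": -1,"dy": 0,"dz": 0,"turn": 0},
  {"grip": 0,"dx": 0,"dy": 0,"dz": 0,"turn": 0},
])

```text
clock: 6.6
tool_pos: [0.4869, -0.0116, 0.0674]
eef_rot: [-0.042, 0.999, -0.001, -0.005]
contact_force: [-11.3, 0.8, 8.8]
opening: 0.008
```

```bash
python3 where.py
```

```text
t 6.6 shaker mm [-55. -15.] z 67.4 toolx,y deg in shaker [-179.7   90.3] tz [-0.009 -0.002 -1.   ] F [-11.3   0.8   8.8] q [ 0.03  0.77 -0.16  2.08  0.36  0.32  1.22] open 0.008081763295159873
```

Run:
```python
from h import *
from fing import loc
s=snapshot("scene");L=loc(s);save(s,"s7",(290,190,450,310),5)
m=(L[...,2]>116)&(L[...,2]<123)&(abs(L[...,1])<64)&(s["img"].max(-1)>70)
for y0 in range(-60,60,20):
    q=L[m&(L[...,1]>y0)&(L[...,1]<y0+20)&(abs(L[...,0])<80)]
    if len(q):print(y0,len(q),np.round(np.percentile(q[:,0],[0,2,98,100])))
s=snapshot("top");L=loc(s);save(s,"t7",(320,190,500,360),4)
m=(L[...,2]>113)&(L[...,2]<123)
for y0 in range(-60,60,10):
    q=L[m&(L[...,1]>y0)&(L[...,1]<y0+10)&(abs(L[...,0])<80)]
    if len(q):print(y0,len(q),np.round(np.percentile(q[:,0],[0,2,98,100])))
```

```text
-60 153 [-45. -43.  35.  37.]
-40 73 [-57. -52.  32.  33.]
-20 2 [-13. -13. -10.  -9.]
0 35 [-44. -44.  31.  33.]
20 62 [-46. -45. -22. -19.]
40 124 [-45. -44.  33.  35.]
-60 87 [-1.  0. 39. 41.]
-50 103 [-6. -4. 40. 40.]
-40 116 [-9. -8. 40. 41.]
-30 117 [-12. -11.  39.  39.]
-20 115 [-14. -12.  40.  40.]
-10 118 [-15. -13.  39.  39.]
0 129 [-16. -15.  39.  40.]
10 147 [-41. -24.  38.  39.]
20 139 [-40. -26.  39.  39.]
30 153 [-41. -39.  38.  40.]
40 128 [-41. -23.  37.  39.]
50 122 [-15. -15.  37.  39.]
```

View pics/s7.png

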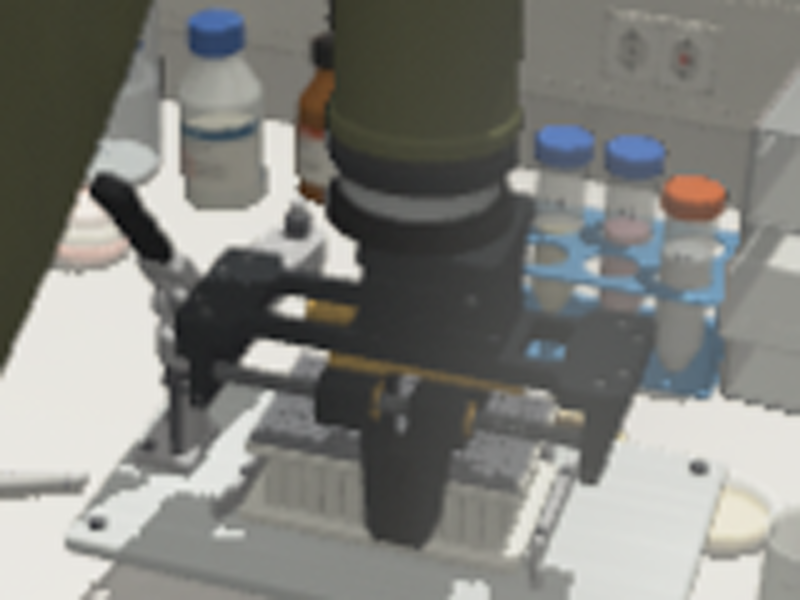

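View pics/t7.png

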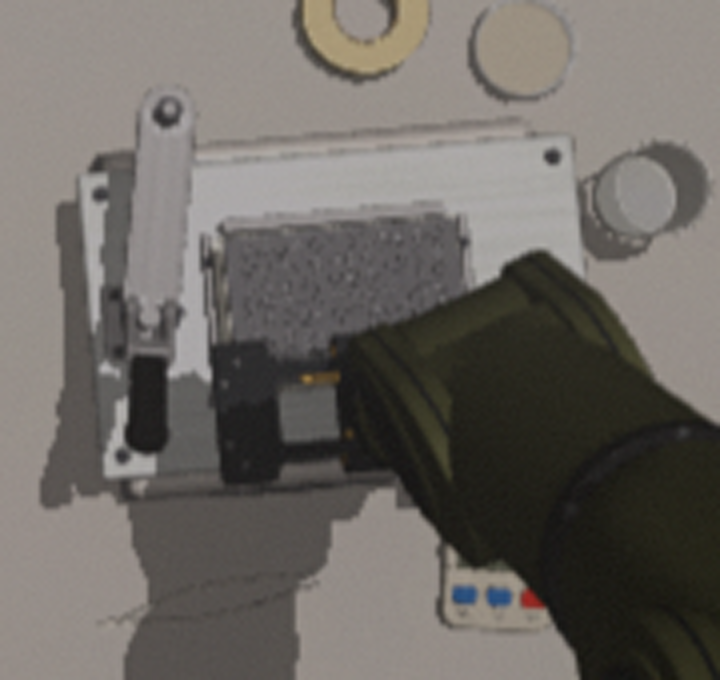

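The plate's rear edge moved from about x = +21 to +39.5 mm, which puts its centre near −0.5 mm. The tip has stalled with rising force, so the plate is home. I retreat, lift over the lever and go to the strap's left side.

send_rows([
  {"grip": 0,"dx": 6,"dy": 0,"dz": 0,"turn": 0},
  {"grip": 0,"dx": 10,"dy": 0,"dz": 0,"turn": 0},
  {"grip": 0,"dx": 0,"dy": 0,"dz": -35,"turn": 0},
  {"grip": 0,"dx": 0,"dy": 0,"dz": -40,"turn": 0},
  {"grip": 0,"dx": 0,"dy": 0,"dz": -40,"turn": 0},
  {"grip": 0,"dx": 0,"dy": 0,"dz": -40,"turn": 0},
  {"grip": 0,"dx": 0,"dy": 0,"dz": -40,"turn": 0},
  {"grip": 0,"dx": -25,"dy": 25,"dz": 0,"turn": 0},
  {"grip": 0,"dx": -25,"dy": 25,"dz": 0,"turn": 0},
  {"grip": 0,"dx": -25,"dy": 25,"dz": 0,"turn": 0},
  {"grip": 0,"dx": -25,"dy": 25,"dz": 0,"turn": 0},
  {"grip": 0,"dx": -25,"dy": 25,"dz": 0,"turn": 0},
  {"grip": 0,"dx": -25,"dy": 25,"dz": 0,"turn": 0},
  {"grip": 0,"dx": 0,"dy": 0,"dz": 0,"turn": 0.1},
  {"grip": 0,"dx": 0,"dy": 0,"dz": 0,"turn": 0.09},
  {"grip": 0,"dx": 0,"dy": 0,"dz": 0,"turn": 0},
])

```text
clock: 8.3
tool_pos: [0.6139, 0.1496, 0.2624]
eef_rot: [0.054, 0.999, -0.0, 0.001]
contact_force: [0.3, -0.3, 0.1]
opening: 0.007
```

```bash
python3 where.py
python3 - <<'E'
from h import *
from fing import loc
s=snapshot("top");L=loc(s);save(s,"t8",(320,190,500,360),4)
s=snapshot("wrist");save(s,"w8");L=loc(s)
m=(L[...,2]>116)&(L[...,2]<123)
for y0 in range(-60,60,20):
    q=L[m&(L[...,1]>y0)&(L[...,1]<y0+20)&(abs(L[...,0])<80)]
    if len(q):print(y0,len(q),np.round(np.percentile(q[:,0],[0,2,98,100]),1))
E
```

```text
t 8.3 shaker mm [ 84.2 135.9] z 262.4 toolx,y deg in shaker [169.3  79.3] tz [ 0.001 -0.    -1.   ] F [ 0.3 -0.3  0.1] q [-0.17  0.65 -0.26  1.48  0.19  1.03  0.99] open 0.00656331686125916
-60 1812 [-41.7 -39.5  36.1  38.6]
-40 2040 [-41.6 -39.8  35.9  38. ]
-20 2074 [-42.4 -39.9  35.4  37.4]
0 2086 [-42.4 -40.2  35.4  37.6]
20 2106 [-43.  -40.6  35.2  37.9]
40 2157 [-43.3 -40.7  34.9  37.1]
```

View pics/w8.png

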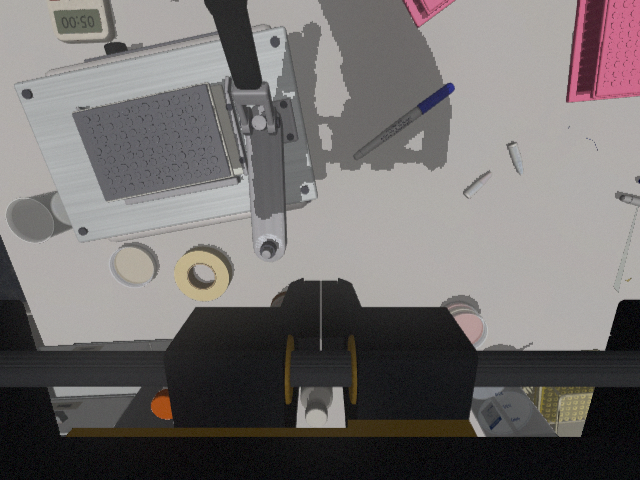

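View pics/t8.png

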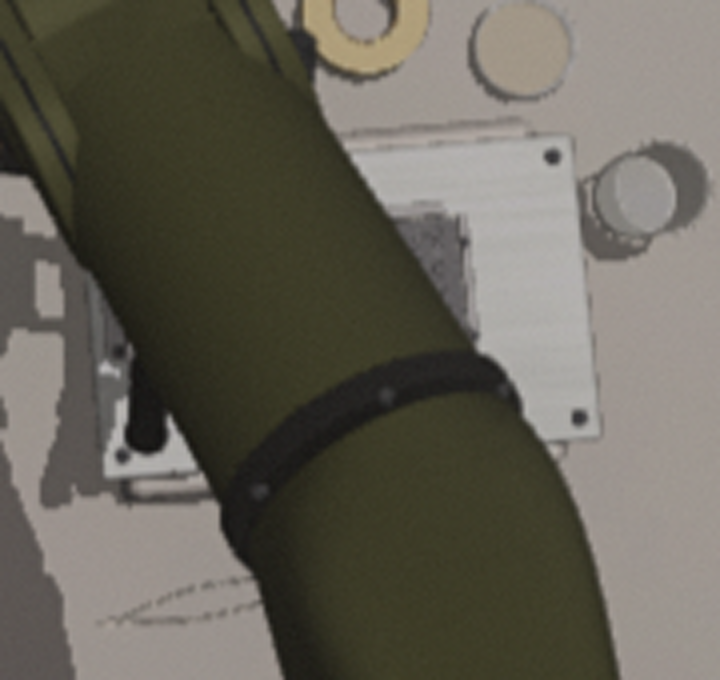

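Run:
```python
from h import *
from fing import loc
s=snapshot("wrist");L=loc(s);save(s,"w9",(60,60,260,220),4)
P=L[(abs(L[...,2]-75)<2.5)&(abs(L[...,0])<100)&(abs(L[...,1])<160)]
print(len(P),cv2.minAreaRect(P[:,:2].astype(np.float32)))
m=(L[...,2]>83)&(L[...,2]<93)&(L[...,0]>30)&(L[...,0]<60)
for y0 in range(-50,50,20):
    q=L[m&(L[...,1]>y0)&(L[...,1]<y0+20)]
    if len(q):print(y0,len(q),np.round(np.percentile(q[:,0],[2,50,98]),1),np.round(np.percentile(q[:,2],[2,98]),1))
s=snapshot("top")
for r in regions_of(s,"reagent_2")[:5]: print(r["score"],r["extent"])
w=ray_z(s,364,162,.107);print("reagent",w)
```

```text
22183 ((-1.600433349609375, 0.517425537109375), (164.50103759765625, 267.786376953125), 0.05470497906208038)
-50 129 [41.6 44.8 48.1] [86.9 90.1]
-30 132 [41.3 44.4 48. ] [87.1 90.4]
-10 143 [41.3 44.5 48. ] [86.6 90.6]
10 140 [41.2 44.5 47.9] [85.4 90.3]
30 146 [41.2 44.3 47.9] [85.1 90.1]
0.56 [340.5, 218.8, 470.2, 315.3]
reagent [0.75872209 0.09338584 0.107     ]
```

View pics/w9.png

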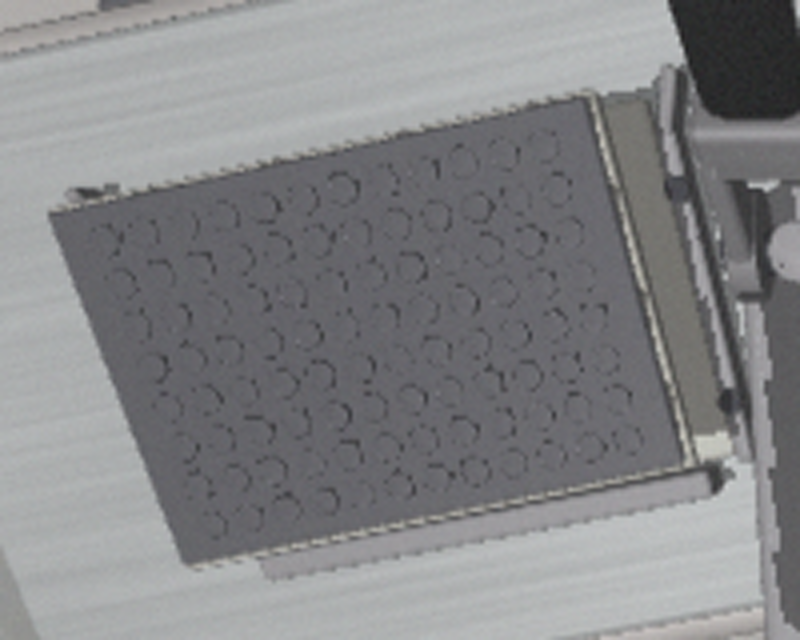

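The wrist view shows the plate flush against the stop: mat centre is about +0.3 mm relative to the platform, and the stop is at 43 mm. Now I lower the tool beside the strap so the true tip is at about 128 mm.

send_rows([
  {"grip": 0,"dx": 0,"dy": 0,"dz": 40,"turn": 0},
  {"grip": 0,"dx": 0,"dy": 0,"dz": 40,"turn": 0},
  {"grip": 0,"dx": 0,"dy": 0,"dz": 40,"turn": 0},
  {"grip": 0,"dx": 0,"dy": 0,"dz": 25,"turn": 0},
  {"grip": 0,"dx": 0,"dy": 0,"dz": 15,"turn": 0},
  {"grip": 0,"dx": 0,"dy": 0,"dz": 0,"turn": 0},
])

```text
clock: 9.15
tool_pos: [0.6122, 0.1488, 0.101]
eef_rot: [0.054, 0.999, -0.001, -0.002]
contact_force: [0.5, 0.3, -0.2]
opening: 0.006
```

```bash
python3 where.py
python3 - <<'E'
from h import *
from fing import loc
s=snapshot("scene");save(s,"s10",(290,190,450,310),5);L=loc(s)
u,v=proj(s,get_state()["tool_pos"]);print((u-290)*5,(v-190)*5)
for vv in range(int(v)-20,int(v)+6,2): print((vv-190)*5,np.round(L[vv,int(u)]))
s=snapshot("wrist");save(s,"w10")
E
```

```text
t 9.15 shaker mm [ 82.6 135.1] z 101.0 toolx,y deg in shaker [169.4  79.4] tz [-0.003 -0.001 -1.   ] F [ 0.5  0.3 -0.2] q [-0.19  0.84 -0.22  1.64  0.26  0.7   0.92] open 0.006493781333828751
191.36693899793556 304.735638347194
200 [ 74. 132. 167.]
210 [ 73. 132. 162.]
220 [ 74. 132. 156.]
230 [ 75. 132. 150.]
240 [ 73. 132. 146.]
250 [ 74. 132. 140.]
260 [-20.  95. 189.]
270 [-20.  95. 184.]
280 [-19.  96. 178.]
290 [-17.  97. 172.]
300 [-12.  99. 163.]
310 [-18.  97. 162.]
320 [-15.  98. 155.]
```

View pics/s10.png

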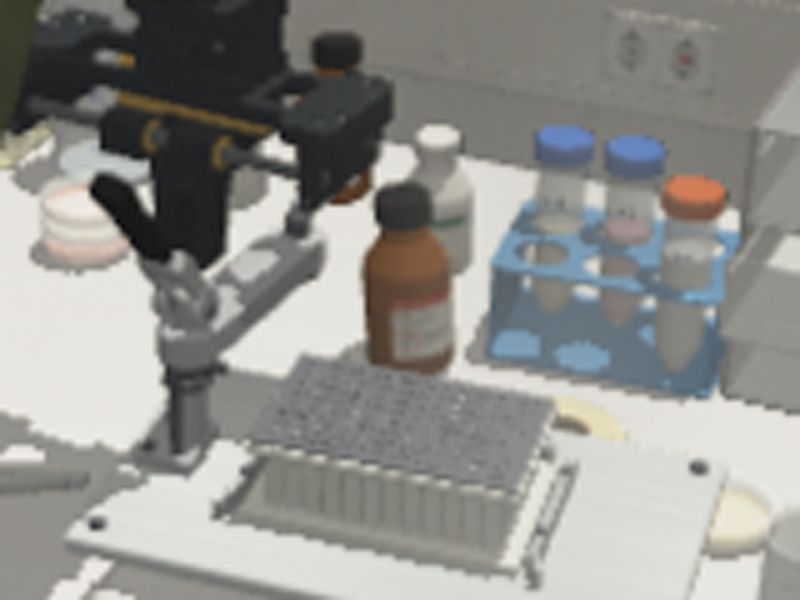

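View pics/w10.png

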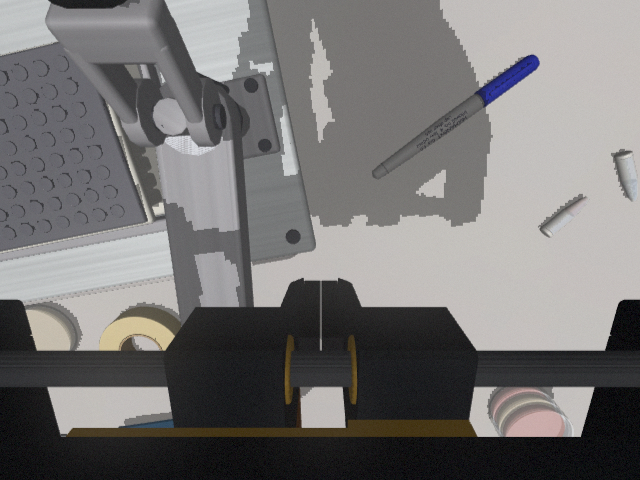

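The finger stands clear beside the strap, with the strap at (205,230) and the finger at (320,285) in the wrist view. Now I swing it on an arc about the post.

send_rows([
  {"grip": 0,"dx": 0,"dy": -6,"dz": 0,"turn": 0},
  {"grip": 0,"dx": 0,"dy": -6,"dz": 0,"turn": 0},
  {"grip": 0,"dx": -2,"dy": -5.4,"dz": 0,"turn": 0.07},
  {"grip": 0,"dx": -2,"dy": -5.4,"dz": 0,"turn": 0.07},
  {"grip": 0,"dx": -2,"dy": -5.4,"dz": 0,"turn": 0.07},
  {"grip": 0,"dx": -2,"dy": -5.4,"dz": 0,"turn": 0.07},
  {"grip": 0,"dx": -2,"dy": -5.4,"dz": 0,"turn": 0.07},
  {"grip": 0,"dx": -2,"dy": -5.4,"dz": 0,"turn": 0.07},
  {"grip": 0,"dx": -2,"dy": -5.4,"dz": 0,"turn": 0.07},
  {"grip": 0,"dx": -2,"dy": -5.4,"dz": 0,"turn": 0.07},
])

```text
clock: 10.25
tool_pos: [0.6138, 0.0914, 0.1041]
eef_rot: [0.329, 0.944, 0.001, 0.002]
contact_force: [2.5, 1.3, 0.2]
opening: 0.005
```

```bash
python3 where.py
python3 - <<'E'
from h import *
from fing import loc
s=snapshot("scene");save(s,"s11",(290,190,450,310),5)
s=snapshot("wrist");save(s,"w11")
E
```

```text
t 10.25 shaker mm [79.7 77.8] z 104.1 toolx,y deg in shaker [137.1  47.1] tz [ 0.004  0.001 -1.   ] F [2.5 1.3 0.2] q [-0.18  0.82 -0.08  1.68  0.09  0.64  0.59] open 0.005415531205483852
```

View pics/s11.png

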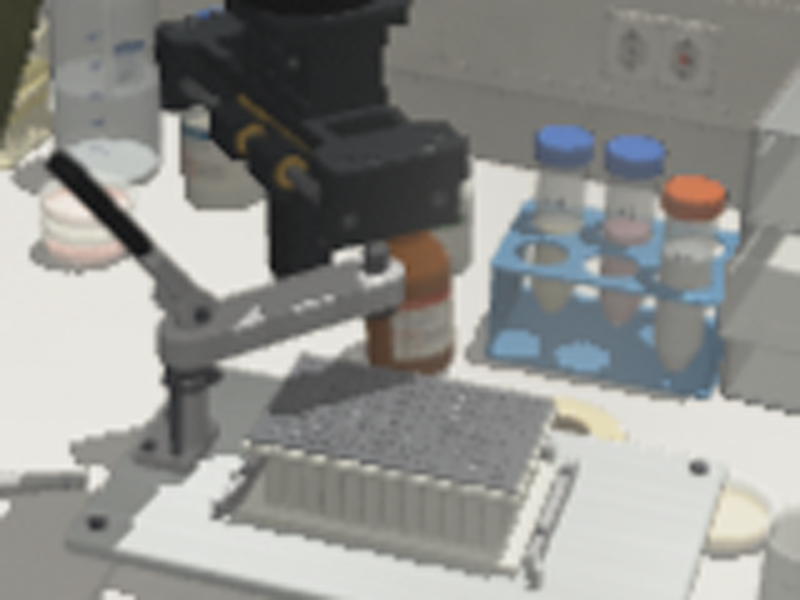

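View pics/w11.png

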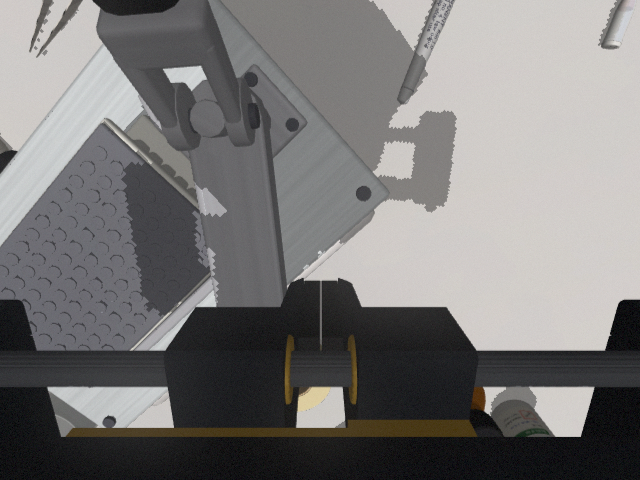

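The strap follows, now at about 0.83 rad, with a small contact force. Continuing.

send_rows([
  {"grip": 0,"dx": -2,"dy": -5.4,"dz": 1,"turn": 0.07},
  {"grip": 0,"dx": -2,"dy": -5.4,"dz": 1,"turn": 0.07},
  {"grip": 0,"dx": -2,"dy": -5.4,"dz": 0,"turn": 0.07},
  {"grip": 0,"dx": -2,"dy": -5.4,"dz": 0,"turn": 0.07},
  {"grip": 0,"dx": -2,"dy": -5.4,"dz": 0,"turn": 0.07},
  {"grip": 0,"dx": -2,"dy": -5.4,"dz": 0,"turn": 0.07},
  {"grip": 0,"dx": -2,"dy": -5.4,"dz": 0,"turn": 0.07},
  {"grip": 0,"dx": -2,"dy": -5.4,"dz": 0,"turn": 0.07},
  {"grip": 0,"dx": -2,"dy": -5.4,"dz": 0,"turn": 0.07},
  {"grip": 0,"dx": -2,"dy": -5.4,"dz": 0,"turn": 0.07},
  {"grip": 0,"dx": -1,"dy": -3,"dz": 0,"turn": 0.04},
])

```text
clock: 11.45
tool_pos: [0.577, 0.044, 0.1015]
eef_rot: [0.648, 0.762, 0.001, 0.001]
contact_force: [1.2, -0.4, 0.1]
opening: 0.004
```

```bash
python3 where.py
python3 - <<'E'
from h import *
from fing import loc
s=snapshot("scene");save(s,"s12",(290,190,450,310),5)
s=snapshot("wrist");save(s,"w12")
E
```

```text
t 11.45 shaker mm [39.2 33.4] z 101.5 toolx,y deg in shaker [94.8  4.8] tz [ 0.002 -0.    -1.   ] F [ 1.2 -0.4  0.1] q [-0.22  0.78  0.11  1.82 -0.15  0.55  0.15] open 0.0035281639783634215
```

View pics/s12.png

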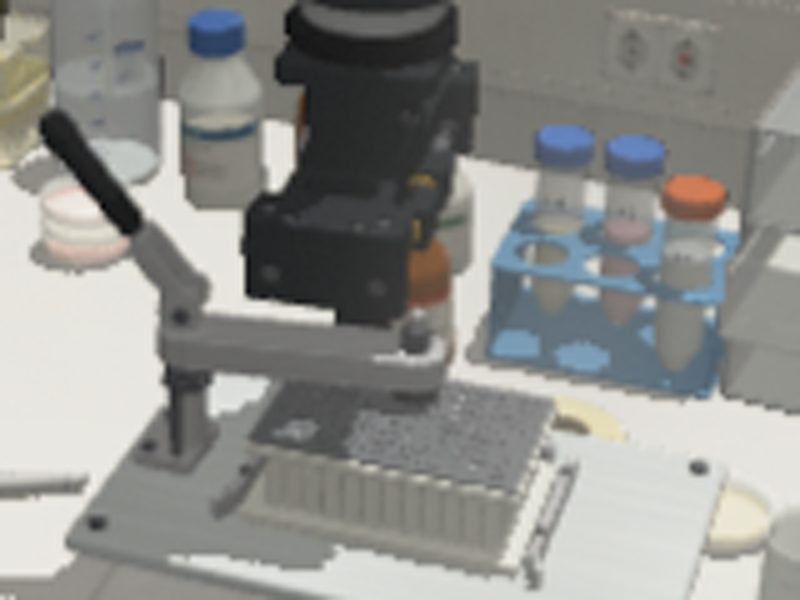

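View pics/w12.png

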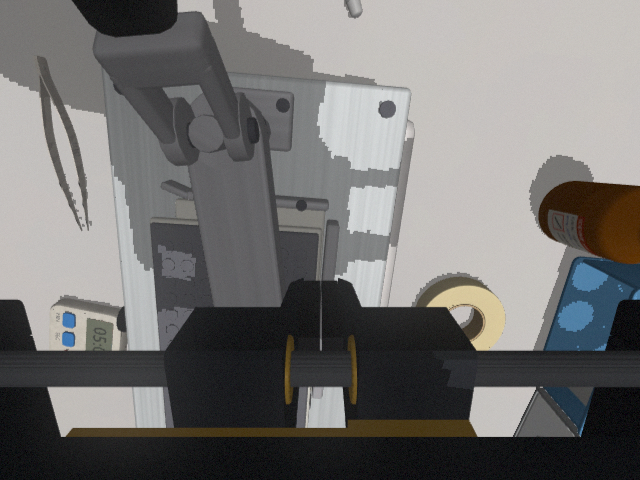

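send_rows([
  {"grip": 0,"dx": -1,"dy": -3,"dz": 0,"turn": 0.04},
  {"grip": 0,"dx": -1,"dy": -3,"dz": 0,"turn": 0.04},
  {"grip": 0,"dx": 0,"dy": -1.5,"dz": 0,"turn": 0},
  {"grip": 0,"dx": 0,"dy": -1.5,"dz": 0,"turn": 0},
  {"grip": 0,"dx": 0,"dy": -1.5,"dz": 0,"turn": 0},
])

```text
clock: 12.05
tool_pos: [0.5661, 0.0415, 0.1007]
eef_rot: [0.677, 0.736, 0.0, 0.0]
contact_force: [1.5, -0.8, 0.0]
opening: 0.002
```

```bash
python3 where.py
```

```text
t 12.05 shaker mm [28.2 31.7] z 100.7 toolx,y deg in shaker [90.3  0.3] tz [ 0.  0. -1.] F [ 1.5 -0.8  0. ] q [-0.23  0.78  0.13  1.85 -0.18  0.53  0.1 ] open 0.0024076245462904557
```

send_rows([
  {"grip": 0,"dx": 0,"dy": -1.5,"dz": 0,"turn": 0},
  {"grip": 0,"dx": 0,"dy": -1,"dz": 0,"turn": 0},
  {"grip": 0,"dx": 0,"dy": -1,"dz": 0,"turn": 0},
])

```text
clock: 12.35
tool_pos: [0.5639, 0.0411, 0.1009]
eef_rot: [0.677, 0.736, 0.001, 0.001]
contact_force: [5.5, -0.6, -0.7]
opening: 0.008
```

```bash
python3 where.py
python3 - <<'E'
from h import *
from fing import loc
s=snapshot("scene");save(s,"s13",(290,190,450,310),5)
L=loc(s)
E
```

```text
t 12.35 shaker mm [25.9 31.5] z 100.9 toolx,y deg in shaker [90.3  0.3] tz [ 0.003  0.    -1.   ] F [ 5.5 -0.6 -0.7] q [-0.23  0.77  0.13  1.86 -0.18  0.52  0.1 ] open 0.008102966783936396
```

View pics/s13.png

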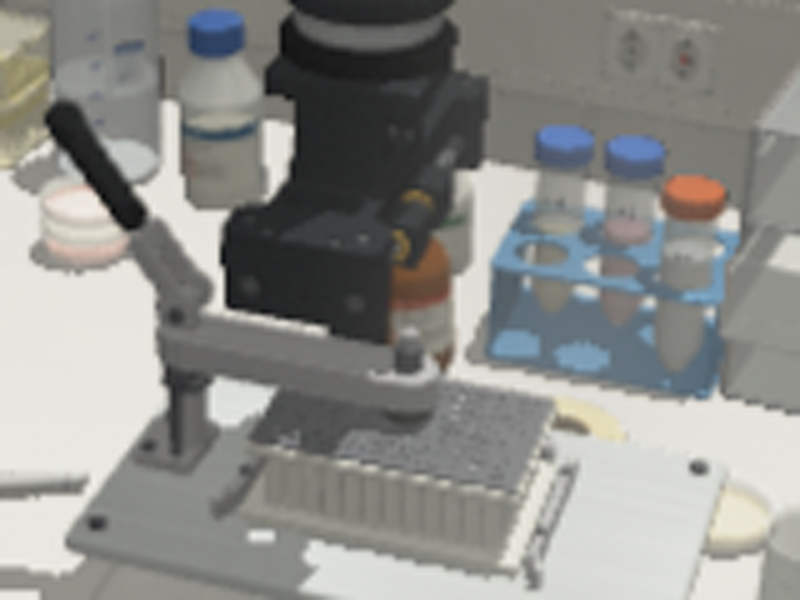

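The force jumped to 5.5 N as the motion stalled, so the strap is at its stop over the plate, and the foot shows above the mat centre at (410,410). I back off, lift and move over the lever tip.

send_rows([
  {"grip": 0,"dx": 0,"dy": 8,"dz": 0,"turn": 0},
  {"grip": 0,"dx": 0,"dy": 12,"dz": 0,"turn": 0},
  {"grip": 0,"dx": 0,"dy": 0,"dz": -35,"turn": 0},
  {"grip": 0,"dx": 0,"dy": 0,"dz": -43,"turn": 0},
  {"grip": 0,"dx": 0,"dy": 0,"dz": -43,"turn": 0},
  {"grip": 0,"dx": 0,"dy": 0,"dz": -43,"turn": 0},
  {"grip": 0,"dx": 28,"dy": -11,"dz": 0,"turn": 0},
  {"grip": 0,"dx": 28,"dy": -11,"dz": 0,"turn": 0},
  {"grip": 0,"dx": 28,"dy": -11,"dz": 0,"turn": 0},
  {"grip": 0,"dx": 28,"dy": -11,"dz": 0,"turn": 0},
  {"grip": 0,"dx": 0,"dy": 0,"dz": 0,"turn": 0},
])

```text
clock: 13.5
tool_pos: [0.5258, 0.1564, 0.264]
eef_rot: [0.674, 0.739, -0.001, -0.003]
contact_force: [0.1, -0.0, 0.0]
opening: 0.007
```

```bash
python3 where.py
python3 - <<'E'
from h import *
from fing import loc
s=snapshot("scene");save(s,"s14",(270,150,450,285),4);L=loc(s)
m=(L[...,2]>138)&(L[...,2]<150)&(L[...,1]>-25)&(L[...,1]<85)&(abs(L[...,0])<60)
for y0 in range(-15,85,15):
    q=L[m&(L[...,1]>y0)&(L[...,1]<y0+15)]
    if len(q):print("strap",y0,len(q),np.round(np.percentile(q[:,0],[5,50,95])))
m=(L[...,2]>165)&(L[...,1]>112)&(L[...,1]<180)&(abs(L[...,0])<30)&(L[...,2]<255)
q=L[m];print("lever",len(q),np.round(np.percentile(q,[2,50,98],axis=0)))
s=snapshot("wrist");save(s,"w14")
L=loc(s)
m=(L[...,2]>141)&(L[...,2]<150)&(L[...,1]>-25)&(L[...,1]<85)&(abs(L[...,0])<60)
for y0 in range(-15,85,15):
    q=L[m&(L[...,1]>y0)&(L[...,1]<y0+15)]
    if len(q):print("strapW",y0,len(q),np.round(np.percentile(q[:,0],[5,50,95])))
E
```

```text
t 13.5 shaker mm [ -3.  149.5] z 264.0 toolx,y deg in shaker [90.8  0.8] tz [-0.006  0.003 -1.   ] F [ 0.1 -0.   0. ] q [-0.49  0.53  0.2   1.74 -0.14  0.89 -0.14] open 0.006509171824332412
strap -15 47 [-16.  -9.   4.]
strap 0 51 [-18. -12.   6.]
strap 15 66 [-18. -11.   9.]
strap 30 62 [-18. -10.   9.]
strap 45 59 [-17.  -9.   9.]
strap 60 59 [-18.  -9.   8.]
strap 75 40 [-18. -10.   7.]
lever 306 [[-16. 113. 172.]
 [ -8. 136. 210.]
 [  6. 166. 246.]]
strapW 0 1 [1. 1. 1.]
strapW 15 26 [-1. -0.  1.]
strapW 30 25 [-1.  0.  0.]
```

View pics/s14.png

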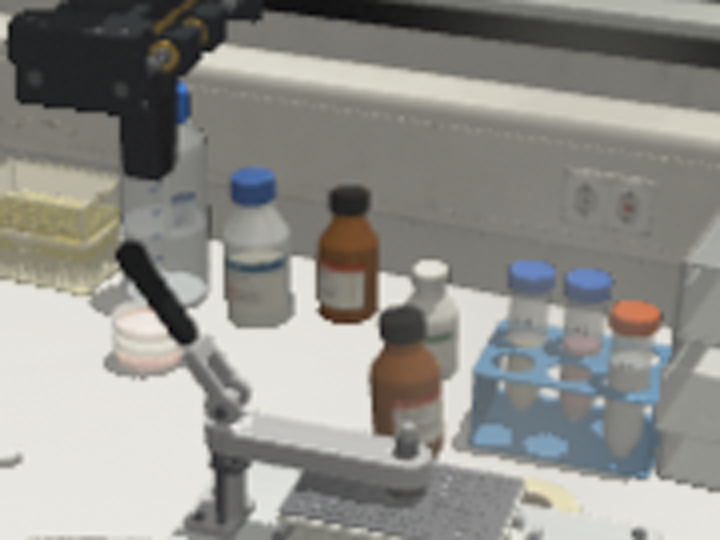

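View pics/w14.png

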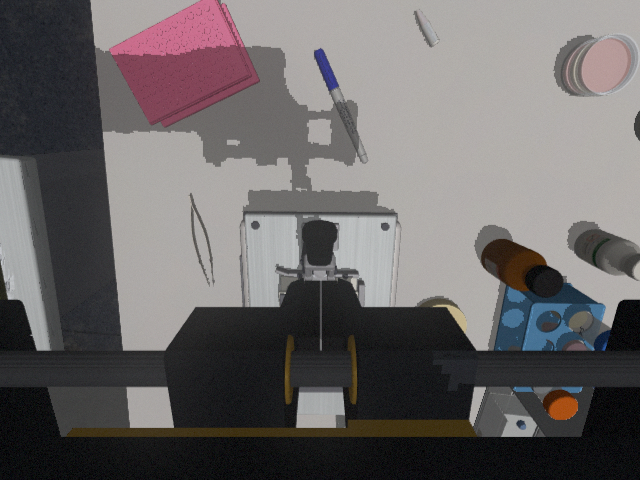

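The strap is straight across (its centre x is constant along y), and the lever is up with its end near y = 166, z = 246 mm. I push it down along its arc.

send_rows([
  {"grip": 0,"dx": 0,"dy": 0,"dz": 30,"turn": 0},
  {"grip": 0,"dx": -1,"dy": 0,"dz": 16,"turn": 0},
  {"grip": 0,"dx": 0,"dy": 0,"dz": 6,"turn": 0},
  {"grip": 0,"dx": 1,"dy": 0,"dz": 4,"turn": 0},
  {"grip": 0,"dx": 7.5,"dy": 0,"dz": 6,"turn": 0},
  {"grip": 0,"dx": 7.5,"dy": 0,"dz": 6,"turn": 0},
  {"grip": 0,"dx": 6,"dy": 0,"dz": 7.5,"turn": 0},
  {"grip": 0,"dx": 6,"dy": 0,"dz": 7.5,"turn": 0},
])

```text
clock: 14.4
tool_pos: [0.5275, 0.1785, 0.1814]
eef_rot: [0.677, 0.736, 0.0, 0.0]
contact_force: [1.3, -1.7, 0.8]
opening: 0.004
```

```bash
python3 where.py
python3 - <<'E'
from h import *
s=snapshot("scene");save(s,"s15",(270,150,450,285),4)
E
```

```text
t 14.4 shaker mm [  0.4 171.4] z 181.4 toolx,y deg in shaker [90.3  0.3] tz [ 0.001  0.    -1.   ] F [ 1.3 -1.7  0.8] q [-0.52  0.65  0.18  1.82 -0.17  0.69 -0.16] open 0.003989161452321471
```

View pics/s15.png

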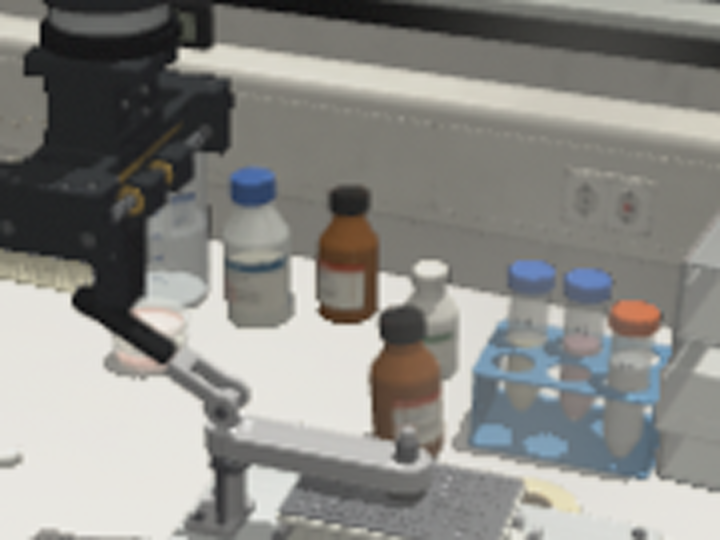

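send_rows([
  {"grip": 0,"dx": 5,"dy": 0,"dz": 8,"turn": 0},
  {"grip": 0,"dx": 5,"dy": 0,"dz": 8,"turn": 0},
  {"grip": 0,"dx": 2.5,"dy": 0,"dz": 6,"turn": 0},
  {"grip": 0,"dx": 2.5,"dy": 0,"dz": 6,"turn": 0},
  {"grip": 0,"dx": 2,"dy": 0,"dz": 6,"turn": 0},
  {"grip": 0,"dx": 1,"dy": 0,"dz": 4,"turn": 0},
  {"grip": 0,"dx": 0,"dy": 0,"dz": 4,"turn": 0},
  {"grip": 0,"dx": 0,"dy": 0,"dz": 3,"turn": 0},
])

```text
clock: 15.25
tool_pos: [0.5257, 0.1964, 0.1365]
eef_rot: [0.677, 0.736, 0.0, -0.0]
contact_force: [-0.2, 1.0, 1.9]
opening: 0.003
```

```bash
python3 where.py
python3 - <<'E'
from h import *
s=snapshot("scene");save(s,"s16",(270,150,450,285),4)
E
```

```text
t 15.25 shaker mm [ -0.  189.3] z 136.5 toolx,y deg in shaker [90.3  0.3] tz [ 0.     0.001 -1.   ] F [-0.2  1.   1.9] q [-0.53  0.72  0.16  1.85 -0.19  0.59 -0.17] open 0.0025375220840522135
```

View pics/s16.png

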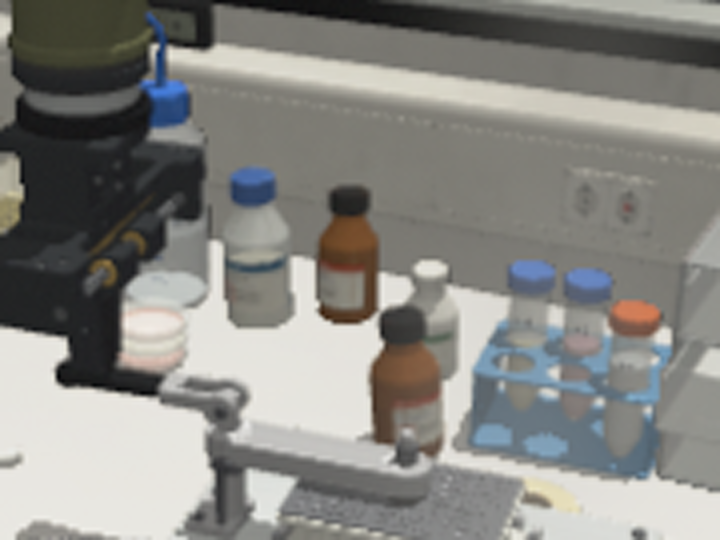

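The lever is nearly level with only about 2 N on it. I continue to its end stop.

send_rows([
  {"grip": 0,"dx": 0,"dy": 0,"dz": 2,"turn": 0},
  {"grip": 0,"dx": 0,"dy": 0,"dz": 2,"turn": 0},
  {"grip": 0,"dx": 0,"dy": 0,"dz": 1.5,"turn": 0},
  {"grip": 0,"dx": 0,"dy": 0,"dz": 1.5,"turn": 0},
])

```text
clock: 15.7
tool_pos: [0.5264, 0.1975, 0.1322]
eef_rot: [0.677, 0.736, 0.002, -0.0]
contact_force: [-6.0, 1.6, 25.3]
opening: 0.006
```

```bash
python3 where.py
```

```text
t 15.7 shaker mm [  0.8 190.5] z 132.2 toolx,y deg in shaker [90.3  0.3] tz [ 0.002  0.004 -1.   ] F [-6.   1.6 25.3] q [-0.53  0.72  0.15  1.85 -0.19  0.58 -0.17] open 0.006333701755449762
```

The force is 25 N with no further motion, so the lever is on its stop. I lift off and check.

send_rows([
  {"grip": 0,"dx": 0,"dy": 0,"dz": -5,"turn": 0},
  {"grip": 0,"dx": 0,"dy": 0,"dz": -15,"turn": 0},
  {"grip": 0,"dx": 0,"dy": 0,"dz": -30,"turn": 0},
  {"grip": 0,"dx": 0,"dy": 0,"dz": -40,"turn": 0},
  {"grip": 0,"dx": 30,"dy": -10,"dz": -20,"turn": 0},
  {"grip": 0,"dx": 40,"dy": -10,"dz": 0,"turn": 0},
  {"grip": 0,"dx": 40,"dy": -10,"dz": 0,"turn": 0},
  {"grip": 0,"dx": 0,"dy": 0,"dz": 0,"turn": 0},
])

```text
clock: 16.5
tool_pos: [0.4831, 0.3104, 0.2393]
eef_rot: [0.673, 0.739, 0.001, -0.002]
contact_force: [-1.1, 0.6, -1.0]
opening: 0.003
```

```bash
python3 where.py
python3 - <<'E'
from h import *
from fing import loc
s=snapshot("scene");save(s,"s17",(280,190,440,310),5);L=loc(s)
m=(L[...,1]>115)&(L[...,1]<225)&(abs(L[...,0])<25)&(L[...,2]>120)&(L[...,2]<230)
for y0 in range(115,220,15):
    q=L[m&(L[...,1]>y0)&(L[...,1]<y0+15)]
    if len(q):print("lever",y0,len(q),np.round(np.percentile(q[:,2],[5,50,95])))
m=(L[...,2]>125)&(L[...,2]<150)&(L[...,1]>-15)&(L[...,1]<85)&(abs(L[...,0])<40)
for y0 in range(-15,85,20):
    q=L[m&(L[...,1]>y0)&(L[...,1]<y0+20)]
    if len(q):print("strap",y0,np.round(np.percentile(q[:,0],[5,50,95])),"z",np.round(np.percentile(q[:,2],[50,95,99])))
s=snapshot("top");save(s,"t17",(310,150,510,360),3);L=loc(s)
m=(L[...,2]>114)&(L[...,2]<123)
for y0 in range(-60,60,20):
    q=L[m&(L[...,1]>y0)&(L[...,1]<y0+20)&(abs(L[...,0])<80)]
    if len(q):print("mat",y0,np.round(np.percentile(q[:,0],[1,99])))
E
```

```text
t 16.5 shaker mm [-33.6 306.4] z 239.3 toolx,y deg in shaker [90.9  0.9] tz [-0.002  0.005 -1.   ] F [-1.1  0.6 -1. ] q [-0.77  0.59  0.21  1.7  -0.16  0.86 -0.4 ] open 0.0028333909621836265
lever 115 59 [137. 161. 166.]
lever 130 55 [156. 163. 165.]
lever 145 36 [157. 163. 165.]
lever 160 39 [155. 162. 165.]
lever 175 39 [154. 161. 164.]
lever 190 40 [154. 160. 163.]
lever 205 17 [153. 161. 162.]
strap -15 [-19. -12.   1.] z [138. 147. 149.]
strap 5 [-18. -15.   8.] z [139. 141. 141.]
strap 25 [-19. -14.   9.] z [139. 141. 142.]
strap 45 [-19. -13.   8.] z [139. 141. 142.]
strap 65 [-18. -15.   9.] z [139. 141. 141.]
mat -60 [-39.  39.]
mat -40 [-40.  39.]
mat -20 [-40.  39.]
mat 0 [-39.  40.]
mat 20 [-41.  38.]
mat 40 [-41.  39.]
```

View pics/s17.png

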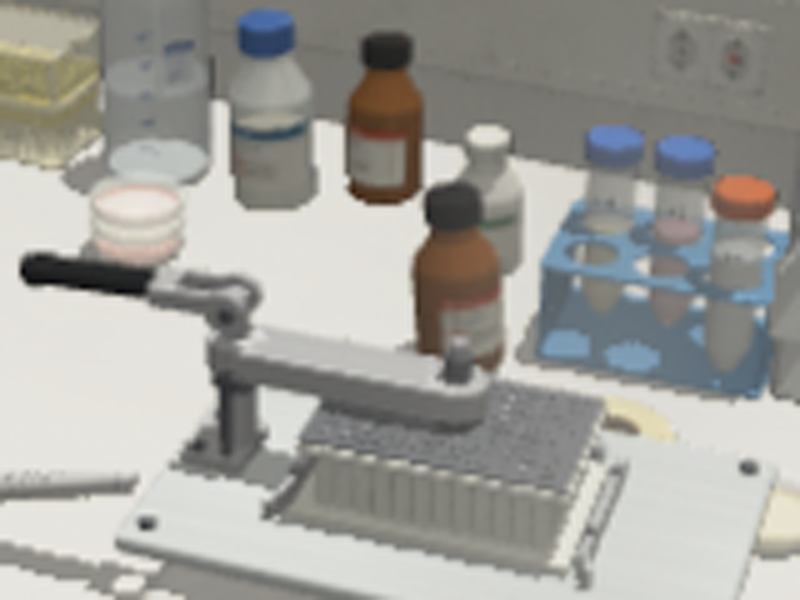

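View pics/t17.png

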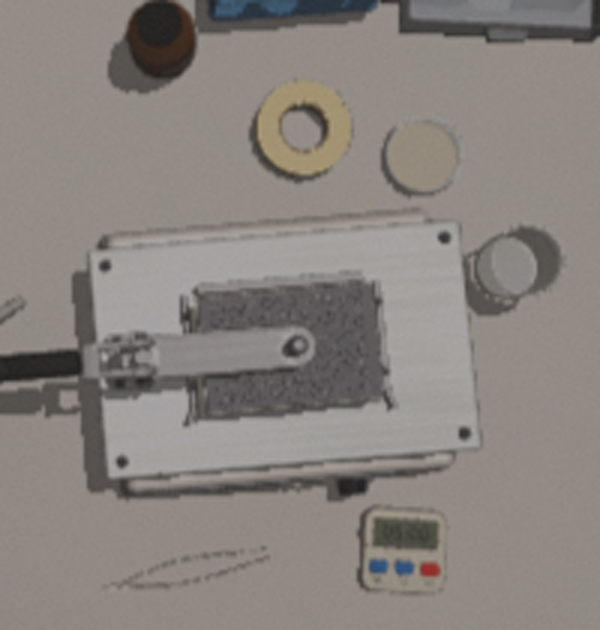

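The strap top dropped from 145 to 139 mm, the lever slopes just below level, and the strap is in line with the shaker's y axis. The plate is at its stop, the bystanders are where they were, and the arm is clear. I'm handing in.

```bash
python3 -c "
from h import *
print(finish_job())"
```

```text
the job is handed in; nothing more can be done
None
```

I pushed the plate home, swung the strap over it to its stop and pushed the cam lever fully down. I handed the job in with the arm clear, at about 16.6 s of the 51 s; no verdict was reported.

**Last checks**
- **Plate:** its mat runs from x ≈ −40 to +39 mm, so it sits centred within 1 mm of home and against the rear stop.
- **Strap:** it lies straight across the plate, parallel to the shaker's y axis within what I could measure. Its top dropped from 145 to 139 mm, which is the full 6 mm cam stroke.
- **Lever:** it lies just below level. It met its stop at about 25 N and stayed down when I lifted off.
- **Other items:** the beaker, timer, tape, tweezers, petri dish and amber bottle look unmoved in the last top view. The end of the marker still shows at its place to the left.
- **Not measured:** I could not read the foot's contact force directly; I infer it from the strap's drop and the lever's position.

**Disagreement:** the reported TCP height was about 27 mm lower than the fingertips' true height as seen by the scene and wrist cameras. Because of this my first approach to the plate stopped above it, with no contact force. I backed off and allowed for the offset in all later moves.

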